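# Drift a shelf brace into line and bolt it

## Robot

A 7-joint arm with a two-finger parallel gripper is mounted at the origin on the work surface. World frame = base frame: x ahead of the robot, y to its left, z up, the work surface at z = 0. Lengths are in m, angles in degrees, forces in N, time in s.
With the tool pointing down it reaches from about 0.425 to 0.875 m from the base axis. Payload 4.7 kg.
Tool frame: the origin (TCP) lies midway between the tips of the shut fingers; the grasp point (between the pads) lies 19 mm behind it (env.grip_depth is the distance from the TCP to the grasp point, in m); z points along the fingers, y is the line along which they close (so a half turn about z gives the same grasp; the last joint's range is limited). The gripper opens to 87 mm and grips with 3 to 60 N. Pads are 19 mm wide; open, the fingers measure 117 mm over their backs; the gripper's body (75 mm by 190 mm) begins 51 mm behind the grasp point.
Start: joints at [75.636, 18.392, -4.016, 83.108, 1.295, 78.541, -3.26], TCP at [0.17, -0.627, 0.223] pointing down, gripper open.
Joint ranges: [-163.93, 163.93], [-17.29, 119.83], [-79.2, 71.16], [3.27, 140.29], [-89.18, 269.18], [5.43, 117.66], [-154.24, 154.24]. Speed limits (degrees/s): [147.25, 147.25, 180, 180, 180, 180, 180].

## Interface

Orientations are given as [roll, pitch, yaw] about the fixed x, y, z axes, in that order (R = Rz(yaw) Ry(pitch) Rx(roll)).
In Python, from cell import get_obs, optics, env, nets gives the robot as it stands.
- The arm moves only by the shell command python3 -m creep 'ROWS' [FORCE]. ROWS is JSON, a list of rows, each an object of numbers: "wx", "wy", "wz": the turn, a rotation vector about the tool's x, y, z in degrees; "tx", "ty", "tz": the shift along the tool's x, y, z in mm; "gripper": the opening, from -1 (shut) to 1 (fully open). A call has 1 to 5 rows; each row is the pose to reach, as a shift and turn from the pose commanded when the call began, along the tool's axes at that moment; what a row does not reach only later rows make up. A row lasts 1/12 s, in which the tool goes at most 41.7 mm and 7.16 degrees, less where a joint would pass 70% of its speed; a pose out of reach is approached as far as the arm can. A call with a gripper value outside its range is refused whole. The fingers move at their own pace and stop on an object; FORCE is the grip in N (left out, the last holds). Time passes only in rows, so rows that repeat a pose let the fingers close. It gives the time, the measured TCP pose, the force, the opening and the grip force at its end, in the units of the state.
- get_obs(): the state, without advancing time (a new reading comes with each control period).
- optics.read_camera(name): name is "scene" or "top" or "wrist"; returns (picture, depth): 384x512x3 uint8, red, green, blue; 384x512 float32, m along the optical axis (not along the pixel's ray), 0 where there is no reading.
- optics.camera_info(name): a dict with "fovy" (degrees; the focal length in pixels is half the picture's height over the tangent of half this angle, whatever the lens; pixels are square), "cx", "cy" (the principal point, pixels), "R" (3x3) and "t" (3): a world point X has camera coordinates R X + t; the wrist camera has in their place "tool_from_camera" (4x4, takes a point from camera to tool coordinates, whose origin is the TCP and whose axes are the flange's). Camera axes: x right, y down, z forward; pixel columns grow to the right and rows downward; lengths in m; the calibration is good to about 2 mm. A picture is of the moment at which its call begins: read the wrist's pose just before it. camera_info takes no time and is no camera call.
- env.sign_off(): hands the job in; it is judged then, once.
Trained networks look in the newest picture that a camera, given by its name, has taken for a name from the list of things; names that differ only in an ending like _2 or _b are one class to them, and where a whole thing is asked for, a point or a joint stands for the part that bears it (a point fixed in the world has none). Each returns a list of dicts, best first, with "confidence" (0 to 1); they miss things now and then, are a little off and sometimes report something else, mostly with a low value. They report only what shows in the picture. A call takes as long as a camera call. They do not tell look-alikes from the thing itself.
- nets.look_for(query, camera): "point" ([x, y, z] in m, in world coordinates, good to about 4 mm: the middle of the surface that is visible of it).
- nets.place_of(query, camera): "point" ([x, y, z] in m, in world coordinates, good to about 4 mm: a listed point, or the origin of a listed thing).
The state is a dict: "time_s": time; "qpos": joint angles; "joint_velocities": joint speeds; "effort": joint torques, N m; "tool_pos": TCP position; "tool_rot": TCP orientation; "force": force on the tool from outside, world axes, zero at the start; "wrist_torque": the same for the moment, N m; "grip_width": finger opening in m; "grasp_force": force on a finger pad.
Only numpy, scipy, OpenCV 4.12 (cv2) and the standard library are available. Lean on these libraries where they do the work, as an engineer would, in place of code of your own. Each camera call takes 0.05 s, during which the arm holds its last target. There are 200 camera calls.

## Task

On the steel shelf rail, the loose end of the brace strap is out of line with the rail's bolt hole. Take the tapered steel drift from its flat rest, lay it in the sloped V rest and let go to change your grip, then drive it tip down through both holes until they line up, moving the strap only with the drift and never pushing it with the gripper. Put the drift back in the sloped rest tip down, drop the thick cap bolt (the one with the widest head) through both holes until its head sits flat on the strap, and leave everything else where it is.

Things in the scene. Friction and masses are not known exactly. Their poses are not given: they have to be found in the camera images.
- drift: Dark steel drift, round bar 150 mm long, 0.22 kg. Origin at its tip; x axis from blunt head to tip (head face at x = -150 mm). Tip flat, 6 mm across; tapers evenly over 45 mm to 16.5 mm, the rest a plain cylinder. Starts level in the flat rest's notches, tip away from the robot, axis 55 mm above the table; the last 50 mm at the head hang free.
- flatrest: Pale wooden rest fixed to the table, base 90 x 60 mm and 10 mm thick, with two notched uprights 8 mm thick, 50 mm wide and 58 mm high at x = -20 and +20 mm. Origin under the base's centre; x points along the drift as it lies, tip side positive.
- slope: Wooden sloped rest fixed to the table: base 95 mm (x, from -40 to +55) x 60 mm and 12 mm thick, carrying a V groove that slopes down at 45 degrees towards +x (away from the robot); top of the groove boards about 100 mm above the table. Origin on the table.
- groove: V groove of the sloped rest. Its origin and axes are those of the drift's tip and x axis when it lies home: x runs 45 degrees down along the groove, z square to it, up. Boards (90 degree V, 22 mm wide, 5 thick) from x = -97 to -30 mm, so the drift's head end sticks out 50 mm above; stop board at x = +4 mm. Origin 22 mm above the table. Friction holds the drift.
- rail: Dark steel rail fixed to the table, an inverted channel 60 mm wide (x), 240 mm long (y), top face 67 mm above the table, hollow below its 8 mm top plate. Origin on the table under its middle, y along the rail. At y = +123 mm an end plate rises to 117 mm; at y = -118 mm an angle post rises to 210 mm.
- rail_hole (a point): Centre of the 18 mm round hole through the rail's top plate, at the top face of the rail (under the strap), at rail y = +90 mm; free space of 59 mm below the plate. Axes as the rail's.
- strap_hole (a point): Centre of the 18 mm round hole in the brace strap, at the strap's top face, 75 mm above the table (8 mm above rail_hole). Axes turn with the strap.
- strap (a joint): Swing (rad) of the brace strap, a bright steel flat 36 x 177 x 8 mm on the rail, about its fixed pivot bolt 140 mm from strap_hole. 0 = holes in line; positive = strap hole off to the rail's -x side. Starts at 0.032 to 0.05 (4.5 to 7 mm off). Stiff: takes about 6 N at the hole to move, stays where left.
- stand: Pale wooden bolt stand fixed to the table, 50 x 130 x 30 mm, origin under its centre, with three 16 mm holes 25 mm deep at y = -42, 0 and +42 mm; a bolt stands head up in each, in any order.
- bolt: Thick steel cap bolt, 0.09 kg: round shank 15 mm across and 45 mm long with a chamfered foot, round head 24 mm across and 16 mm high. Origin at the centre of the shank's foot, z axis up to the head. It starts standing in the stand, foot 5 mm above the table, so 20 mm of shank show below its head.
- bolt_seat (a point): Centre of the underside of the thick bolt's head, 45 mm above its foot.
- thin_a: Thin cap bolt, not wanted: shank 10 mm x 45 mm, head 16 mm across, 10 mm high; origin at its foot, in the stand.
- thin_b: Thin cap bolt, not wanted: shank 10 mm x 36 mm, head 16 mm across, 10 mm high; origin at its foot, in the stand.
- cup: White cup, 74 mm across, 90 mm high; origin under its base.
- glaze: Glaze jar, 60 mm across, 100 mm high; origin under its base.
- kilnpost: Terracotta kiln post (tube), 40 mm across, 60 mm high; origin under its base.
- rib: Small wooden rib, 70 x 24 x 15 mm; origin under its middle, x along it.
- bowl: Pale bowl, 90 mm across, 38 mm high; origin under its base.
- pot: Round grey clay pot, 76 mm across, 90 mm high; origin under its base.
Things that resemble listed ones, but are neither listed nor needed, are in the scene too. Of the things shaped like the slope, the wooden one is meant.

How it is judged (in metres and radians):
On the way, in this order (a step that is already met when the one before it is completed fails the run):
1. the drift lies in the sloped V rest, tip down, let go (x of drift in the frame of groove between -0.02 and 0.015 m and y of drift in the frame of groove between -0.01 and 0.01 m and z of drift in the frame of groove between -0.01 and 0.012 m and angle between the x axis of drift and the x axis of groove, either way round below 0.15 rad and contact force between the fingers and drift below 0.2 N and linear speed of drift below 0.03 m/s), for 0.2 s.
2. the drift is driven upright through strap and rail, its tip 40 mm or more below the rail's top, and the holes are in line within 3.5 mm (z of drift in the frame of rail_hole below -0.04 m and horizontal distance between drift and rail_hole below 0.007 m and angle between the x axis of drift and the z axis of rail, either way round below 0.12 rad and horizontal distance between strap_hole and rail_hole below 0.0035 m), for 0.2 s.
3. the drift is back in the sloped V rest, tip down, let go (all of step 1), for 0.2 s.
At the end, for the whole second after the job is handed in: Thick bolt upright (0.1 rad) through both holes, head within 3 mm of the strap's top and 4 mm of the hole's centre; holes in line within 3.5 mm; drift tip down in the sloped V rest (20 mm along, 10 mm across, 0.15 rad); both let go and at rest (all of step 3 and z of bolt_seat in the frame of strap_hole between -0.003 and 0.003 m and horizontal distance between bolt_seat and strap_hole below 0.004 m and horizontal distance between bolt and rail_hole below 0.006 m and angle between the z axis of bolt and the z axis of rail, either way round below 0.1 rad and horizontal distance between strap_hole and rail_hole below 0.0035 m and linear speed of each of bolt, drift below 0.02 m/s); the robot touches nothing.
It fails at once if the gripper pushes on the strap (over 8 N) (contact force between the fingers and strap above 8 N).
It fails at once if a bystander or one of the thin bolts is shifted by more than 30 mm (distance of any of cup, glaze, kilnpost, rib, bowl, pot, thin_a, thin_b from where it was at the start of the episode above 0.03 m).
It also fails if it takes over 69 s, if anything falls off the work surface, if the arm or the gripper's body presses on something with over 40 N, if the wrist force passes 120 N, or if a joint passes its speed limit or range.

## Working session

There is one attempt and no reset: what is moved stays moved. The work goes in short steps, Python scripts to look and compute and a shell command to move; the robot and the scene stay as the last step left them, time stands still between calls to the robot, and variables do not carry over. Pictures are saved under pics/ and viewed, at most 10 in all, crops included, and the job is handed in when it is done.

```bash
ls; mkdir -p pics
cat > h.py <<'E'
import numpy as np,cv2
from scipy.spatial.transform import Rotation as Ro
from cell import get_obs,optics,env,nets
def pose():
    o=get_obs();return np.array(o['tool_pos']),Ro.from_euler('xyz',o['tool_rot'],degrees=True).as_matrix()
def cloud(cam):
    p,R=pose();im,d=optics.read_camera(cam);c=optics.camera_info(cam)
    h,w=d.shape;f=h/2/np.tan(np.radians(c['fovy'])/2)
    v,u=np.mgrid[:h,:w];X=np.stack([(u-c['cx'])/f*d,(v-c['cy'])/f*d,d],-1)
    if cam=='wrist':
        T=np.array(c['tool_from_camera']);X=X@T[:3,:3].T+T[:3,3];X=X@R.T+p
    else: X=(X-np.array(c['t']))@np.array(c['R'])
    X[d==0]=np.nan
    return im,X
def save(n,im,s=1): cv2.imwrite('pics/'+n,cv2.resize(im[...,::-1],None,fx=s,fy=s,interpolation=cv2.INTER_CUBIC))
E
python3 - <<'E'
from h import *
print(get_obs()); 
for c in('scene','top'):
    im,X=cloud(c);save(c+'.png',im,1.5);np.savez(c+'.npz',im=im,X=X)
    for n in['drift','flatrest','slope','groove','rail_hole','strap_hole','stand','bolt','thin_a']:
        print(c,n,[(np.round(r['point'],3).tolist(),round(r['confidence'],2)) for r in nets.place_of(n,c)[:4]])
E
```

```text
pics
{'time_s': 0.0, 'qpos': array([75.6362104 , 18.4399957 , -4.01660334, 83.17675481,  1.29335586,
       78.53961816, -3.258729  ]), 'joint_velocities': array([ 0.03676056,  0.00906705,  0.03830036, -0.03256378, -0.04906825,
        0.00163734,  0.00267131]), 'effort': array([-3.05278872e-04, -4.91292679e+01, -4.04075012e-01, -3.12527347e+01,
       -6.39960472e-02,  4.39003017e-02,  1.99450155e-04]), 'tool_pos': array([ 0.16993707, -0.62680855,  0.2214348 ]), 'tool_rot': array([-1.79888789e+02,  3.83094382e-03,  1.51755440e+01]), 'force': array([-0.99164642, -0.2761537 , -0.13473563]), 'wrist_torque': array([-0.01236032,  0.02498269,  0.03189817]), 'grasp_force': 0.0, 'grip_width': 0.08705682923562234}
scene drift [([0.618, 0.3, 0.054], 0.83), ([0.573, -0.009, 0.022], 0.72), ([0.697, 0.054, 0.065], 0.53)]
scene flatrest [([0.542, 0.295, 0.002], 0.57)]
scene slope [([0.242, -0.236, 0.003], 0.91), ([0.536, -0.002, -0.002], 0.83), ([0.701, 0.182, -0.003], 0.8), ([0.518, -0.124, 0.002], 0.76)]
scene groove [([0.573, -0.012, 0.024], 0.79), ([0.737, 0.18, 0.024], 0.79), ([0.558, -0.129
[... 318 characters left out ...]
278, 0.004], 0.48), ([0.504, -0.316, 0.005], 0.36), ([0.677, -0.038, -0.003], 0.35)]
top drift [([0.62, 0.298, 0.06], 0.67)]
top flatrest []
top slope [([0.701, 0.178, -0.001], 0.97), ([0.357, -0.016, -0.0], 0.85), ([0.249, -0.237, 0.004], 0.85), ([0.532, -0.001, 0.001], 0.66)]
top groove [([0.558, -0.125, 0.021], 0.7), ([0.292, -0.236, 0.021], 0.69), ([0.389, -0.027, 0.02], 0.64), ([0.577, -0.008, 0.023], 0.55)]
top rail_hole [([0.703, 0.047, 0.064], 0.59), ([0.62, 0.298, 0.056], 0.29)]
top strap_hole [([0.691, 0.049, 0.077], 0.65)]
top stand [([0.505, -0.317, 0.002], 0.87)]
top bolt []
top thin_a [([0.508, -0.279, 0.004], 0.6), ([0.507, -0.319, 0.003], 0.48), ([0.722, 0.332, 0.001], 0.27)]
```

View pics/scene.png

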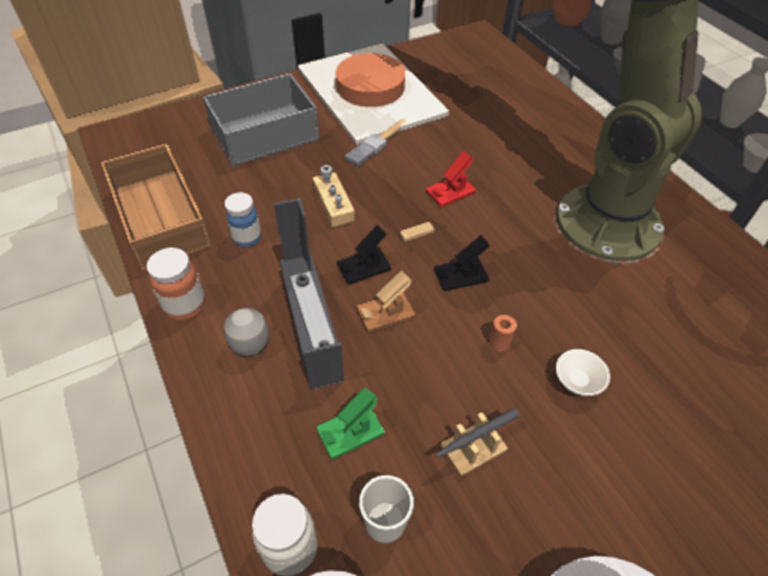

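View pics/top.png

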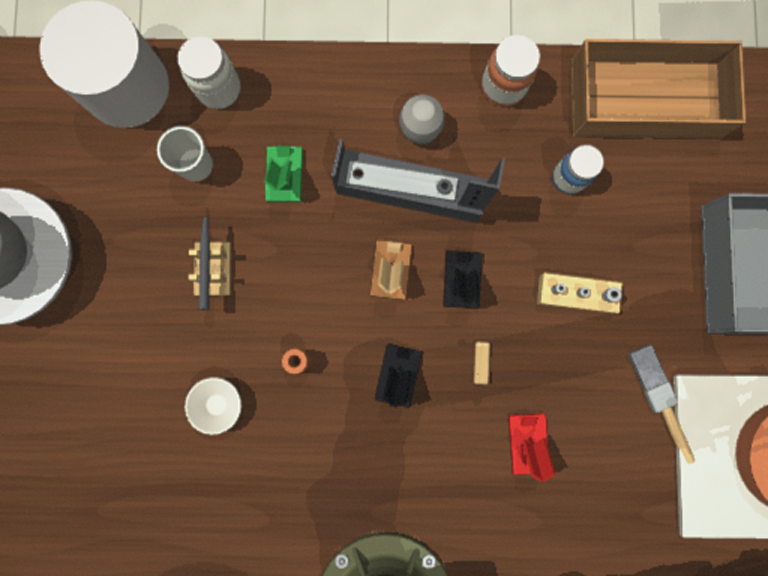

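Scene view: wooden slope at (385,300), with lookalikes green (350,425), red (452,180) and black (365,255), (463,265). The drift is at (478,432), the strap is on the rail at (315,310), and the stand is at (333,195). In the top view the wooden slope is at (392,270). The widest bolt head is at (613,295), and the two thin ones are at (561,289) and (584,292). The wooden slope fits by colour and the bolt by head width. I'll measure these from the clouds and check one crop.

```bash
cat >> h.py <<'E'
def go(P,z,y,depth=0.0):
    """deltas to bring point `depth` m behind TCP to P with tool axes z, y"""
    p,R=pose();z=np.array(z,float);z/=np.linalg.norm(z);y=np.array(y,float);y-=z*(y@z);y/=np.linalg.norm(y)
    T=np.c_[np.cross(y,z),y,z];t=np.array(P)-z*depth*-1
    dt=R.T@(t-p)*1000;w=Ro.from_matrix(R.T@T).as_rotvec(degrees=True)
    print('t',dt.round(1),'w',w.round(1),'tcp',p.round(4),'->',t.round(4))
E
python3 - <<'E'
from h import *
c=np.load('top.npz');s=np.load('scene.npz')
for nm,q in(('top',c),('scene',s)):
    X=q['X'];im=q['im'].astype(int);hsv=cv2.cvtColor(q['im'],cv2.COLOR_RGB2HSV).astype(int)
    def sel(x0,x1,y0,y1,z0,z1,m=True): return (X[...,0]>x0)&(X[...,0]<x1)&(X[...,1]>y0)&(X[...,1]<y1)&(X[...,2]>z0)&(X[...,2]<z1)&m
    m=sel(.44,.65,.26,.34,.045,.08,(hsv[...,1]<80)&(hsv[...,2]<130));P=X[m]
    mu=np.median(P,0);u=np.linalg.svd(P-P.mean(0))[2][0];u*=np.sign(u[0]);a=(P-P.mean(0))@u
    print(nm,'drift',len(P),P.mean(0).round(4),u.round(3),'head',(P.mean(0)+u*np.percentile(a,1)).round(4),'tip',(P.mean(0)+u*np.percentile(a,99)).round(4))
    # rail dark top/strap bright
    m=sel(.6,.8,-.2,.2,.07,.08);P=X[m];print('strap',len(P),cv2.minAreaRect((P[:,:2]*1000).astype(np.float32)))
    m=sel(.6,.8,-.2,.2,.06,.08);P=X[m];print('rail',len(P),cv2.minAreaRect((P[:,:2]*1000).astype(np.float32)))
    m=sel(.46,.62,-.07,.06,.006,.018);P=X[m];print('slopebase',len(P),cv2.minAreaRect((P[:,:2]*1000).astype(np.float32)))
    m=sel(.46,.62,-.07,.06,.04,.12);P=X[m];print('boards',len(P),P.min(0).round(3),P.max(0).round(3))
    m=sel(.45,.56,-.4,-.24,.024,.036);P=X[m];print('stand',len(P),cv2.minAreaRect((P[:,:2]*1000).astype(np.float32)))
    m=sel(.45,.56,-.4,-.24,.045,.09);P=X[m];print('heads',len(P),[(y0,P[abs(P[:,1]-y0)<.02].mean(0).round(4).tolist(),P[abs(P[:,1]-y0)<.02].max(0).round(4).tolist(),(abs(P[:,1]-y0)<.02).sum()) for y0 in(-.36,-.319,-.278)])
a=cv2.resize(c['im'][150:220,230:440],None,fx=3.6,fy=3.6,interpolation=cv2.INTER_CUBIC)
b=cv2.resize(c['im'][90:150,210:360],None,fx=5,fy=5,interpolation=cv2.INTER_CUBIC)
b=cv2.copyMakeBorder(b,0,0,0,max(0,756-b.shape[1]),0);a=cv2.copyMakeBorder(a,0,0,0,756-a.shape[1] if a.shape[1]<756 else 0,0)
w=min(a.shape[1],b.shape[1]);save('crop.png',np.vstack([b[:,:w],a[:,:w]]))
E
```

```text
top drift 370 [0.5376 0.2968 0.0638] [ 0.999  0.029 -0.018] head [0.4685 0.2949 0.065 ] tip [0.6138 0.299  0.0624]
strap 1434 ((728.1270141601562, 17.2313232421875), (353.08575439453125, 162.15472412109375), 83.23263549804688)
rail 2381 ((728.8753051757812, 16.476318359375), (354.04083251953125, 164.8206024169922), 83.05065155029297)
slopebase 578 ((540.4867553710938, -5.684162139892578), (155.39410400390625, 123.15347290039062), 1.3731052875518799)
boards 296 [ 0.496 -0.021  0.04 ] [0.556 0.018 0.096]
stand 882 ((504.267578125, -317.060302734375), (131.91436767578125, 50.707427978515625), 83.46283721923828)
heads 169 [(-0.36, [0.4987, -0.3571, 0.0654], [0.5098, -0.3478, 0.0725], np.int64(93)), (-0.319, [0.5039, -0.3163, 0.0514], [0.5103, -0.3102, 0.0556], np.int64(37)), (-0.278, [0.5089, -0.2751, 0.0603], [0.5163, -0.2681, 0.0661], np.int64(39))]
scene drift 383 [0.5397 0.2983 0.0622] [ 1.     0.02  -0.012] head [0.4708 0.2969 0.063 ] tip [0.6149 0.2998 0.0613]
strap 936 ((727.0025634765625, 15.02630615234375), (358.39410400390625, 153.5735321044922), 84.20828247070312)
rail 1776 ((725.7559204101562, 12.866958618164062), (362.6854553222656, 156.85166931152344), 83.25181579589844)
slopebase 438 ((543.582763671875, -4.108997344970703), (62.403770446777344, 96.3687515258789), 84.62863159179688)
boards 278 [ 0.497 -0.024  0.04 ] [0.556 0.016 0.093]
stand 383 ((505.87030029296875, -318.01373291015625), (135.99481201171875, 50.975860595703125), 83.12994384765625)
heads 98 [(-0.36, [0.5021, -0.3572, 0.0625], [0.5123, -0.348, 0.0706], np.int64(54)), (-0.319, [0.5066, -0.3165, 0.0509], [0.513, -0.3122, 0.0542], np.int64(18)), (-0.278, [0.5118, -0.2755, 0.0571], [0.5188, -0.2694, 0.0633], np.int64(26))]
```

View pics/crop.png

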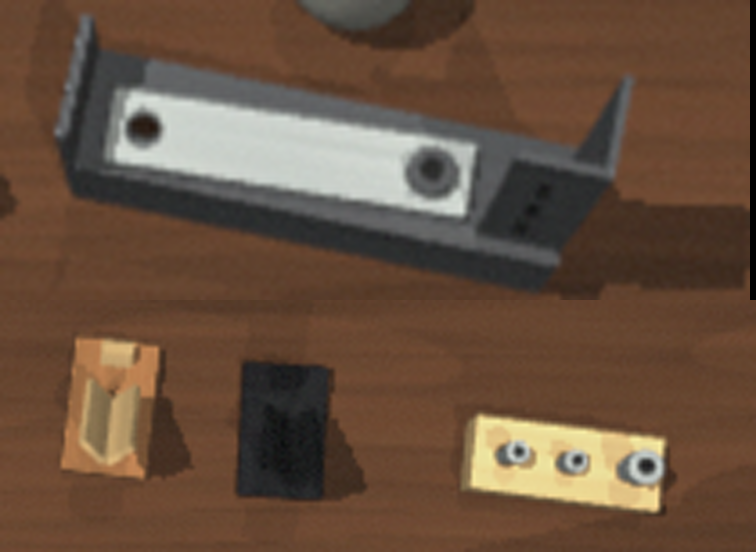

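The crop confirms it: wooden slope at (110,410), thick bolt at (643,467), strap hole at (143,128). Now moving out.

Run:
```python
from h import *
go([.46,-.32,.30],[0,0,-1],[0,-1,0])
p,R=pose();print(optics.camera_info('wrist'))
```

```text
t [ 360.3 -220.8  -77.4] w [ 0.   0.  15.2] tcp [ 0.1701 -0.6274  0.2226] -> [ 0.46 -0.32  0.3 ]
{'fovy': 69.96159989130308, 'cx': 258.2573317637028, 'cy': 191.5366527415878, 'tool_from_camera': array([[-1.37973967e-04, -9.52411020e-01, -3.04816714e-01,
         8.46955910e-02],
       [ 9.99999150e-01, -5.26567825e-04,  1.19263522e-03,
        -1.04726506e-03],
       [-1.29638560e-03, -3.04816290e-01,  9.52410284e-01,
        -1.62652585e-01],
       [ 0.00000000e+00,  0.00000000e+00,  0.00000000e+00,
         1.00000000e+00]])}
```

```bash
python3 -m creep '[{"tx":190,"ty":-115,"tz":-77,"wz":15},{"tx":190,"ty":-115,"tz":-77,"wz":15},{"tx":360,"ty":-220,"tz":-77,"wz":15},{"tx":360,"ty":-220,"tz":-77,"wz":15},{"tx":360,"ty":-220,"tz":-77,"wz":15}]'
python3 -m creep '[{"tx":0}]'
python3 - <<'E'
from h import *
go([.46,-.32,.30],[0,0,-1],[0,-1,0])
E
```

```text
t [ 360.3 -220.8  -77.4] w [ 0.   0.  15.2] tcp [ 0.1701 -0.6274  0.2226] -> [ 0.46 -0.32  0.3 ]validation failed for argument at $[0]...
validation failed for argument at $[0]...
```

```bash
python3 -m creep '[{"wx":0,"wy":0,"wz":15,"tx":360,"ty":-220,"tz":-77,"gripper":1},{"wx":0,"wy":0,"wz":15,"tx":360,"ty":-220,"tz":-77,"gripper":1},{"wx":0,"wy":0,"wz":15,"tx":360,"ty":-220,"tz":-77,"gripper":1},{"wx":0,"wy":0,"wz":15,"tx":360,"ty":-220,"tz":-77,"gripper":1},{"wx":0,"wy":0,"wz":15,"tx":360,"ty":-220,"tz":-77,"gripper":1}]'
python3 - <<'E'
from h import *
go([.46,-.32,.30],[0,0,-1],[0,-1,0])
E
```

```text
time_s: 1.42
tool_pos: [0.3118, -0.4771, 0.2605]
tool_rot: [180.0, -0.0, 0.2]
force: [0.7, -1.7, -0.5]
grip_width: 0.0868
grasp_force: 0.0
t [ 148.7 -156.7  -39.6] w [ 0.  -0.   0.2] tcp [ 0.3118 -0.4771  0.2605] -> [ 0.46 -0.32  0.3 ]
```

```bash
python3 -m creep '[{"wx":0,"wy":0,"wz":0,"tx":150,"ty":-155,"tz":-40,"gripper":1},{"wx":0,"wy":0,"wz":0,"tx":150,"ty":-155,"tz":-40,"gripper":1},{"wx":0,"wy":0,"wz":0,"tx":150,"ty":-155,"tz":-40,"gripper":1},{"wx":0,"wy":0,"wz":0,"tx":150,"ty":-155,"tz":-40,"gripper":1},{"wx":0,"wy":0,"wz":0,"tx":150,"ty":-155,"tz":-40,"gripper":1}]'
python3 -c "
from h import *
im,X=cloud('wrist');np.savez('w1.npz',im=im,X=X);save('w1.png',im)"
for i in 1 2; do python3 -m creep '[{"wx":0,"wy":0,"wz":0,"tx":0,"ty":-150,"tz":-15,"gripper":1},{"wx":0,"wy":0,"wz":0,"tx":0,"ty":-150,"tz":-15,"gripper":1},{"wx":0,"wy":0,"wz":0,"tx":0,"ty":-150,"tz":-15,"gripper":1},{"wx":0,"wy":0,"wz":0,"tx":0,"ty":-150,"tz":-15,"gripper":1}]'; done
python3 -c "
from h import *
im,X=cloud('wrist');np.savez('w2.npz',im=im,X=X);
a=np.load('w1.npz')['im'];save('w12.png',np.hstack([a,im]),.78)
go([.492,.2965,.055],[1,0,-1],[.025,-1,0],.019)
go([.492-.08,.2965,.055+.08],[1,0,-1],[.025,-1,0],.019)
"
```

```text
time_s: 1.83
tool_pos: [0.4537, -0.3295, 0.2987]
tool_rot: [180.0, -0.0, 0.2]
force: [0.7, -0.3, -0.4]
grip_width: 0.0871
grasp_force: 0.0
time_s: 2.22
tool_pos: [0.4526, -0.1764, 0.3136]
tool_rot: [-180.0, -0.1, 0.4]
force: [2.2, 0.5, 0.5]
grip_width: 0.0871
grasp_force: 0.0
time_s: 2.55
tool_pos: [0.4516, -0.0262, 0.3288]
tool_rot: [-180.0, -0.1, 0.5]
force: [0.6, 0.5, 1.2]
grip_width: 0.0869
grasp_force: 0.0
t [  57.3 -316.8  288.5] w [-0.8 44.8 -0.2] tcp [ 0.4519 -0.0216  0.3295] -> [0.5054 0.2965 0.0416]
t [ -22.5 -318.1  208.3] w [-0.8 44.8 -0.2] tcp [ 0.4519 -0.0216  0.3295] -> [0.4254 0.2965 0.1216]
```

View pics/w12.png

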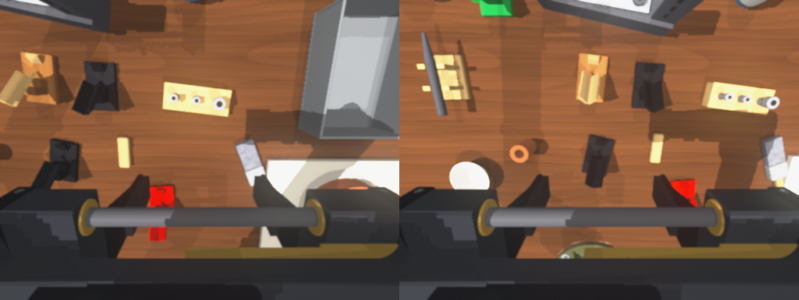

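w12 shows the stand at left-frame (197,98) and the slope at right-frame (592,80). The drift is at (435,75). Next: approach the drift with a 45° forward tilt.

```bash
python3 -m creep '[{"wx":0,"wy":35,"wz":0,"tx":-20,"ty":-200,"tz":30,"gripper":0.1},{"wx":0,"wy":35,"wz":0,"tx":-20,"ty":-200,"tz":30,"gripper":0.1},{"wx":0,"wy":35,"wz":0,"tx":-20,"ty":-200,"tz":30,"gripper":0.1},{"wx":0,"wy":35,"wz":0,"tx":-20,"ty":-200,"tz":30,"gripper":0.1},{"wx":0,"wy":35,"wz":0,"tx":-20,"ty":-200,"tz":30,"gripper":0.1}]'
python3 -c "
from h import *
go([.492-.05,.2965,.055+.05],[1,0,-1],[.025,-1,0],.019)
"
```

```text
time_s: 3.02
tool_pos: [0.4552, 0.0406, 0.3139]
tool_rot: [178.5, -12.7, -0.3]
force: [0.4, -0.2, -0.2]
grip_width: 0.0616
grasp_force: 0.0
t [ -49.7 -261.4  210. ] w [ 1.3 32.3 -0.8] tcp [0.4552 0.0406 0.3139] -> [0.4554 0.2965 0.0916]
```

```bash
python3 -m creep '[{"wx":1,"wy":32,"wz":-1,"tx":-45,"ty":-262,"tz":100,"gripper":0.1},{"wx":1,"wy":32,"wz":-1,"tx":-45,"ty":-262,"tz":100,"gripper":0.1},{"wx":1,"wy":32,"wz":-1,"tx":-45,"ty":-262,"tz":100,"gripper":0.1},{"wx":1,"wy":32,"wz":-1,"tx":-45,"ty":-262,"tz":100,"gripper":0.1},{"wx":1,"wy":32,"wz":-1,"tx":-45,"ty":-262,"tz":100,"gripper":0.1}]'
python3 -c "
from h import *
print(get_obs()['qpos'].round(0));go([.492-.05,.2965,.055+.05],[1,0,-1],[.025,-1,0],.019)
"
```

```text
time_s: 3.43
tool_pos: [0.4818, 0.125, 0.2513]
tool_rot: [176.4, -24.2, 0.1]
force: [1.0, -2.2, 0.5]
grip_width: 0.048
grasp_force: 0.0
[ -23.  -17.   -4.  120.   15.   58. -124.]
t [ -89.4 -179.6  124. ] w [ 3.3 20.8 -0.3] tcp [0.4818 0.125  0.2513] -> [0.4554 0.2965 0.0916]
```

```bash
python3 -m creep '[{"wx":3,"wy":1,"wz":0,"tx":-60,"ty":-175,"tz":70,"gripper":0.1},{"wx":3,"wy":1,"wz":0,"tx":-60,"ty":-175,"tz":70,"gripper":0.1},{"wx":3,"wy":1,"wz":0,"tx":-60,"ty":-175,"tz":70,"gripper":0.1},{"wx":3,"wy":1,"wz":0,"tx":-60,"ty":-175,"tz":70,"gripper":0.1},{"wx":3,"wy":1,"wz":0,"tx":-60,"ty":-175,"tz":70,"gripper":0.1}]'
python3 -c "
from h import *
im,X=cloud('wrist');np.savez('w3.npz',im=im,X=X);save('w3.png',im,1.2)
z=[np.sin(.44),0,-np.cos(.44)]
print(get_obs()['qpos'].round(0));go([.492-.02,.2965,.055+.045],z,[.025,-1,0],.019)
"
```

```text
time_s: 3.85
tool_pos: [0.4563, 0.3006, 0.1518]
tool_rot: [179.7, -24.9, 0.4]
force: [0.5, -0.9, 0.8]
grip_width: 0.0479
grasp_force: 0.0
[ -29.   -3.  -19.  120.   23.   48. -151.]
t [-3.8  8.8 71. ] w [-0.1  0.5 -0.6] tcp [0.4538 0.3052 0.1489] -> [0.4801 0.2965 0.0828]
```

View pics/w3.png

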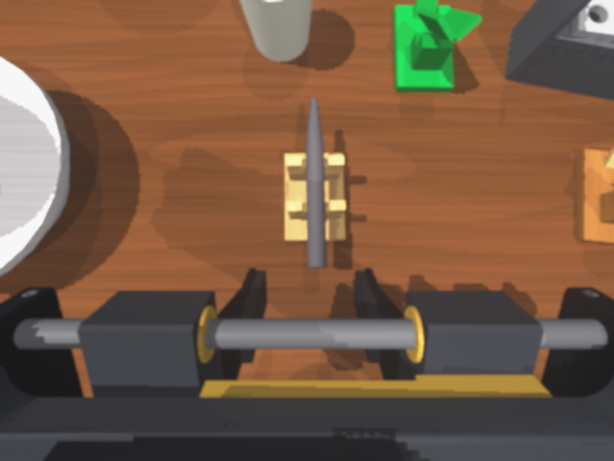

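Drift at (316,185), head at (317,265), aligned with the open fingers. One closer measurement.

```bash
python3 -c "
from h import *
q=np.load('w3.npz');X=q['X'];hsv=cv2.cvtColor(q['im'],cv2.COLOR_RGB2HSV)
m=(X[...,0]>.44)&(X[...,0]<.65)&(abs(X[...,1]-.297)<.03)&(X[...,2]>.048)&(X[...,2]<.08)&(hsv[...,1]<80)&(hsv[...,2]<150);P=X[m]
i=P[:,0]<.56;u=np.polyfit(P[i,0],P[i,1],1);print(len(P),P[:,0].min(),P[:,0].max(),np.degrees(np.arctan(u[0])),np.polyval(u,.492),np.percentile(P[i,2],95))
z=[np.sin(.44),0,-np.cos(.44)]
go([.491,np.polyval(u,.491),.055],z,[u[0],-1,0],.019)
"
```

```text
1849 0.46855574691677476 0.6172995746646126 1.30437060852979 0.29634941521851066 0.06501759650631207
t [ -5.3   9.  119.8] w [-0.1  0.5 -0.5] tcp [0.4538 0.3052 0.1489] -> [0.4991 0.2963 0.0378]
```

```bash
python3 -m creep '[{"wx":0,"wy":0,"wz":0,"tx":-5,"ty":9,"tz":30,"gripper":0.1},{"wx":0,"wy":0,"wz":0,"tx":-5,"ty":9,"tz":60,"gripper":0.1},{"wx":0,"wy":0,"wz":0,"tx":-5,"ty":9,"tz":85,"gripper":0.1},{"wx":0,"wy":0,"wz":0,"tx":-5,"ty":9,"tz":105,"gripper":0.1},{"wx":0,"wy":0,"wz":0,"tx":-5,"ty":9,"tz":119,"gripper":0.1}]' 40
python3 -c "
from h import *
z=[np.sin(.44),0,-np.cos(.44)]
print(get_obs()['qpos'].round(0));go([.491,.2963,.055],z,[.023,-1,0],.019)
"
```

```text
time_s: 4.32
tool_pos: [0.5011, 0.2875, 0.0495]
tool_rot: [179.9, -24.8, 0.1]
force: [-0.1, -0.4, -0.5]
grip_width: 0.0479
grasp_force: 0.0
[ -54.    7.   11.  123.   28.   35. -154.]
t [-6.7 -8.8  9.8] w [ 0.1  0.4 -1.1] tcp [0.5011 0.2875 0.0495] -> [0.4991 0.2963 0.0378]
```

```bash
python3 -m creep '[{"wx":0,"wy":0,"wz":0,"tx":-6,"ty":-9,"tz":10,"gripper":0.1},{"wx":0,"wy":0,"wz":0,"tx":-6,"ty":-9,"tz":10,"gripper":0.1},{"wx":0,"wy":0,"wz":0,"tx":-6,"ty":-9,"tz":10,"gripper":0.1}]' 40
python3 -c "
from h import *
z=[np.sin(.44),0,-np.cos(.44)]
print(get_obs()['qpos'].round(1));go([.491,.2963,.055],z,[.023,-1,0],.019)
"
```

```text
time_s: 4.57
tool_pos: [0.497, 0.2995, 0.0375]
tool_rot: [179.7, -24.7, 0.5]
force: [0.3, 0.6, 0.1]
grip_width: 0.048
grasp_force: 0.0
[ -63.4    8.6   20.1  123.5   26.3   33.  -153.8]
t [2.  3.2 0.6] w [ 0.   0.5 -0.7] tcp [0.497  0.2995 0.0375] -> [0.4991 0.2963 0.0378]
```

```bash
python3 -m creep '[{"wx":0,"wy":0,"wz":0,"tx":2,"ty":3,"tz":0,"gripper":0.1},{"wx":0,"wy":0,"wz":0,"tx":2,"ty":3,"tz":0,"gripper":-1},{"wx":0,"wy":0,"wz":0,"tx":2,"ty":3,"tz":0,"gripper":-1},{"wx":0,"wy":0,"wz":0,"tx":2,"ty":3,"tz":0,"gripper":-1},{"wx":0,"wy":0,"wz":0,"tx":2,"ty":3,"tz":0,"gripper":-1}]' 40
python3 -m creep '[{"wx":0,"wy":0,"wz":0,"tx":0,"ty":0,"tz":0,"gripper":-1},{"wx":0,"wy":0,"wz":0,"tx":10,"ty":0,"tz":-22,"gripper":-1},{"wx":0,"wy":0,"wz":0,"tx":25,"ty":0,"tz":-50,"gripper":-1},{"wx":0,"wy":0,"wz":0,"tx":42,"ty":0,"tz":-90,"gripper":-1},{"wx":0,"wy":0,"wz":0,"tx":42,"ty":0,"tz":-90,"gripper":-1}]'
python3 -c "
from h import *
p,R=pose();print(get_obs()['qpos'].round(1));
# slope measure
q=np.load('w2.npz');X=q['X']
m=(X[...,0]>.46)&(X[...,0]<.62)&(abs(X[...,1])<.06)
for z0,z1 in((.006,.018),(.04,.11)):
    mm=m&(X[...,2]>z0)&(X[...,2]<z1);P=X[mm];print(len(P),cv2.minAreaRect((P[:,:2]*1000).astype(np.float32)))
# V valley: for each slice along groove, split planes
P=X[m&(X[...,2]>.035)&(X[...,2]<.115)]
from scipy.optimize import least_squares
def f(k):
    yaw,y0,h=k;d=np.array([np.cos(yaw),np.sin(yaw)])
    s=(P[:,0]-.536)*d[0]+P[:,1]*d[1];l=-(P[:,0]-.536)*d[1]+P[:,1]*d[0]-y0
    n=(s+P[:,2])/np.sqrt(2)  # height square to groove
    return n-abs(l)-h
for y in(-.1,):
    r=least_squares(f,[y,-.004,.06],loss='soft_l1',f_scale=.002);print(len(P),np.degrees(r.x[0]),r.x,np.median(abs(r.fun)))
for n in('slope','groove'):
    pass
"
```

```text
time_s: 4.98
tool_pos: [0.5005, 0.2945, 0.0392]
tool_rot: [179.9, -24.7, 0.1]
force: [-0.9, 0.8, -0.0]
grip_width: 0.0287
grasp_force: 0.0
time_s: 5.4
tool_pos: [0.5038, 0.2984, 0.1459]
tool_rot: [-179.6, -25.2, 0.1]
force: [1.7, 1.9, -1.3]
grip_width: 0.0154
grasp_force: 39.8
[ -63.2   -0.6   19.5  118.2   24.    45.9 -147.9]
1167 ((541.7051391601562, -4.990657806396484), (59.96388626098633, 94.7119369506836), 83.96192932128906)
917 ((525.0067749023438, -3.030010223388672), (37.1739501953125, 60.68397521972656), 83.92215728759766)
927 -6.208257031582601 [-0.10835453 -0.00432518  0.03108414] 0.0006780198663664215
```

```bash
cat >> h.py <<'E'
G=np.array([.5738,-.0084,.022]);gx=np.array([.703,-.076,-.7071])
def drift(cam,n='w.npz'):
    """fit the drift in the hand near the grasp: returns axis & tip in tool frame (visible surface)"""
    p,R=pose();im,X=cloud(cam);np.savez(n,im=im,X=X,p=p,R=R);return im,X,p,R
E
python3 -c "
from h import *
im,X,p,R=drift('wrist','w4.npz');im2,X2,_,_=drift('scene','s4.npz')
save('w4.png',np.hstack([im,im2]),.78)
for n,I,x in(('w',im,X),('s',im2,X2)):
    hsv=cv2.cvtColor(I,cv2.COLOR_RGB2HSV)
    T=(x-p)@R
    m=(abs(T[...,1])<.013)&(T[...,0]>.015)&(T[...,0]<.2)&(x[...,2]>.07)&(hsv[...,1]<80)
    P=x[m];c=P.mean(0);u=np.linalg.svd(P-c)[2][0];u*=np.sign(u[0]);a=(P-c)@u
    print(n,len(P),'axis',u.round(3),'ends',(c+u*a.min()).round(4),(c+u*a.max()).round(4),'spread',np.std(P-c-np.outer(a,u),0))
"
```

```text
w 11143 axis [ 0.722  0.025 -0.692] ends [0.4718 0.2969 0.2589] [0.7077 0.305  0.0327] spread [0.01028628 0.00678587 0.0107263 ]
s 3051 axis [ 0.521  0.012 -0.854] ends [0.346  0.2954 0.5394] [0.6608 0.303  0.0236] spread [0.02231408 0.00713734 0.01362501]
```

View pics/w4.png

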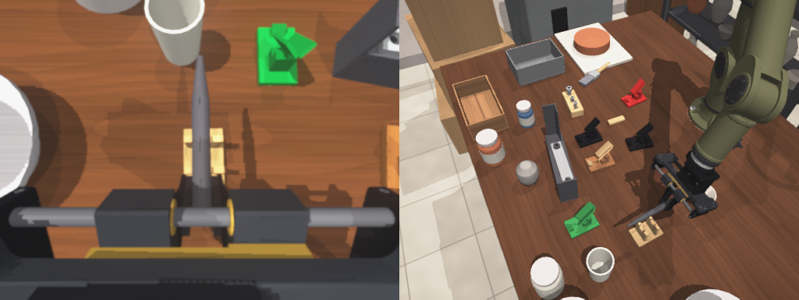

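```bash
cat >> h.py <<'E'
def fit(n,x0=.03,x1=.15):
    """drift axis from a wrist picture: top surface line -> axis (tool frame), tip (tool)"""
    q=np.load(n);im,X,p,R=q['im'],q['X'],q['p'],q['R'];T=(X-p)@R
    hsv=cv2.cvtColor(im,cv2.COLOR_RGB2HSV)
    m=(abs(T[...,1])<.025)&(T[...,0]>x0)&(T[...,0]<x1)&(abs(T[...,2])<.12)&(hsv[...,1]<70)&(X[...,2]>.06)
    k,lab,st,_=cv2.connectedComponentsWithStats(m.astype(np.uint8));m=lab==1+st[1:,4].argmax()
    P=T[m];cl=P[P[:,0]<P[:,0].max()-.05]
    py=np.polyfit(cl[:,0],cl[:,1],1)
    # ridge: smallest camera-side z in bins
    b=np.linspace(cl[:,0].min(),cl[:,0].max(),12);zz=[np.percentile(cl[(cl[:,0]>=a)&(cl[:,0]<c),2],8) for a,c in zip(b,b[1:])]
    pz=np.polyfit((b[1:]+b[:-1])/2,zz,1);u=np.array([1,py[0],pz[0]]);u/=np.linalg.norm(u)
    o=np.array([0,py[1],pz[1]]);nrm=np.array([0,0,1.])-u*u[2];nrm/=np.linalg.norm(nrm);o=o+nrm*.00825
    tip=o+u*((P-o)@u).max()
    print('n',len(P),'u tool',u.round(3),'world',(R@u).round(3),'tip tool',tip.round(4),'world',(p+R@tip).round(4),'resid',np.std(zz-np.polyval(pz,(b[1:]+b[:-1])/2)).round(4))
    return u,tip
E
python3 -c "
from h import *
u,t=fit('w4.npz')"
```

```text
Traceback (most recent call last):
  File "h.py", line 33, in fit
    py=np.polyfit(cl[:,0],cl[:,1],1)
TypeError: expected non-empty vector for x
```

```bash
python3 -c "
from h import *
q=np.load('w4.npz');T=(q['X']-q['p'])@q['R'];hsv=cv2.cvtColor(q['im'],cv2.COLOR_RGB2HSV)
for v in range(60,260,16):
    print(v,[ (T[v,u].round(3).tolist(),hsv[v,u].tolist()) for u in (256,)])
"
```

```text
60 [([0.138, -0.004, 0.225], [11, 67, 121])]
76 [([0.104, -0.002, 0.051], [138, 10, 130])]
92 [([0.092, -0.002, 0.041], [135, 12, 131])]
108 [([0.082, -0.002, 0.035], [145, 11, 134])]
124 [([0.072, -0.002, 0.028], [140, 12, 128])]
140 [([0.062, -0.002, 0.021], [140, 11, 134])]
156 [([0.052, -0.002, 0.016], [150, 11, 135])]
172 [([0.043, -0.002, 0.01], [156, 9, 136])]
188 [([0.034, -0.002, 0.004], [171, 16, 112])]
204 [([0.025, -0.002, -0.001], [165, 12, 126])]
220 [([0.016, -0.002, -0.006], [160, 12, 126])]
236 [([0.007, -0.002, -0.011], [150, 7, 113])]
252 [([-0.001, -0.002, -0.016], [173, 13, 78])]
```

```bash
sed -i "s/m=lab==1+st\[1:,4\].argmax()/m=lab==lab[150,256]/; s/x0=.03,x1=.15/x0=.025,x1=.15/; s/P\[:,0\]<P\[:,0\].max()-.05/P[:,0]<P[:,0].max()-.04/" h.py
python3 -c "
from h import *
u,t=fit('w4.npz')
p,R=pose();th=np.arctan2(u[2],u[0]);print(np.degrees(th))
# target: R'u=gx, with R' y axis ~ horizontal perpendicular to groove
Y=np.cross([0,0,1],gx);Y/=-np.linalg.norm(Y)
A=np.c_[u,np.cross(np.cross(u,[0,1,0]),u)/np.linalg.norm(np.cross(u,[0,1,0]))];
A=np.c_[A,np.cross(A[:,0],A[:,1])];B=np.c_[gx/np.linalg.norm(gx),Y];B=np.c_[B,np.cross(B[:,0],B[:,1])]
T=B@A.T;print(T.round(3))
up=np.cross(gx,Y);up*=np.sign(up[2])
for h in(.06,.0):
    tip=G+up*h-gx*.005
    P=tip-T@t;go(P,T[:,2],T[:,1])
"
```

```text
n 2482 u tool [ 0.863 -0.014  0.505] world [ 0.996  0.018 -0.09 ] tip tool [ 0.1068 -0.0027  0.056 ] world [0.6242 0.3016 0.1406] resid 0.0001
30.32938951407304
[[ 0.96  -0.117 -0.253]
 [-0.116 -0.993  0.02 ]
 [-0.253  0.01  -0.967]]
t [ 23.9 300.4   0.6] w [ -1.2 -39.5   7. ] tcp [0.5009 0.2963 0.1399] -> [ 0.5237 -0.004   0.1492]
t [-32.2 295.7  21.4] w [ -1.2 -39.5   7. ] tcp [0.5009 0.2963 0.1399] -> [0.4816 0.0005 0.1068]
```

```bash
cat >> h.py <<'E'
def place(u,t,tip,ax,Y=None):
    """go() deltas that bring drift (axis u, tip t in tool frame) to tip/ax in world"""
    ax=np.array(ax,float);ax/=np.linalg.norm(ax)
    if Y is None: Y=np.cross(ax,[0,0,1])
    Y=np.array(Y,float);Y-=ax*(ax@Y);Y/=np.linalg.norm(Y)
    y=np.array([0,1,0])-u*u[1];y/=np.linalg.norm(y)
    T=np.c_[ax,Y,np.cross(ax,Y)]@np.c_[u,y,np.cross(u,y)].T
    go(np.array(tip)-T@t,T[:,2],T[:,1])
up=np.array([.703,-.076,.7071])
E
for i in 1 2; do python3 -m creep '[{"wx":0,"wy":0,"wz":3,"tx":14,"ty":150,"tz":-30,"gripper":-1},{"wx":0,"wy":0,"wz":3,"tx":14,"ty":150,"tz":-30,"gripper":-1},{"wx":0,"wy":0,"wz":3,"tx":14,"ty":150,"tz":-30,"gripper":-1},{"wx":0,"wy":0,"wz":3,"tx":14,"ty":150,"tz":-30,"gripper":-1},{"wx":0,"wy":0,"wz":3,"tx":14,"ty":150,"tz":-30,"gripper":-1}]'; done
python3 -c "
from h import *
u,t=fit('w4.npz');print(get_obs()['qpos'].round(0))
place(u,t,G+up*.06-gx*.005,gx);place(u,t,G+up*.12-gx*.005,gx)"
```

```text
time_s: 5.92
tool_pos: [0.5001, 0.1383, 0.1697]
tool_rot: [-178.9, -24.5, -3.5]
force: [-0.7, -0.8, -2.8]
grip_width: 0.0153
grasp_force: 39.9
time_s: 6.33
tool_pos: [0.4958, 0.0495, 0.1902]
tool_rot: [-177.4, -24.2, -6.3]
force: [-0.0, -0.9, -2.1]
grip_width: 0.015
grasp_force: 39.9
n 2482 u tool [ 0.863 -0.014  0.505] world [ 0.996  0.018 -0.09 ] tip tool [ 0.1068 -0.0027  0.056 ] world [0.6242 0.3016 0.1406] resid 0.0001
[ -13.  -17.    1.  127.    7.   47. -112.]
t [13.9 52.4 48.9] w [ -3.1 -38.8   1.3] tcp [0.4958 0.0495 0.1902] -> [ 0.5237 -0.004   0.1492]
t [70.  51.4 27.6] w [ -3.1 -38.8   1.3] tcp [0.4958 0.0495 0.1902] -> [ 0.5659 -0.0086  0.1916]
```

```bash
python3 -m creep '[{"wx":-3,"wy":-35,"wz":1,"tx":70,"ty":51,"tz":20,"gripper":-1},{"wx":-3,"wy":-35,"wz":1,"tx":70,"ty":51,"tz":20,"gripper":-1},{"wx":-3,"wy":-35,"wz":1,"tx":70,"ty":51,"tz":20,"gripper":-1},{"wx":-3,"wy":-35,"wz":1,"tx":70,"ty":51,"tz":20,"gripper":-1},{"wx":-3,"wy":-35,"wz":1,"tx":70,"ty":51,"tz":20,"gripper":-1}]'
python3 -m creep '[{"wx":0,"wy":-3,"wz":0,"tx":0,"ty":0,"tz":0,"gripper":-1}]'
python3 -c "
from h import *
im,X,p,R=drift('wrist','w5.npz');save('w5.png',im)
u,t=fit('w5.npz');print(get_obs()['qpos'].round(0))
place(u,t,G+up*.06-gx*.005,gx);place(u,t,G+up*.0-gx*.005,gx)"
```

```text
time_s: 6.75
tool_pos: [0.5648, -0.009, 0.2001]
tool_rot: [179.5, 11.0, -6.8]
force: [-0.0, -1.0, -2.9]
grip_width: 0.0152
grasp_force: 39.9
time_s: 6.83
tool_pos: [0.5653, -0.0077, 0.1975]
tool_rot: [179.5, 14.1, -6.7]
force: [-0.1, 1.5, -2.9]
grip_width: 0.0153
grasp_force: 39.9
n 2348 u tool [ 0.865 -0.017  0.501] world [ 0.714 -0.072 -0.697] tip tool [ 0.1063 -0.0029  0.0552] world [ 0.6545 -0.0158  0.1181] resid 0.0002
[-11.  20.  12.  86.  -5.  89. -94.]
t [-28.3   0.3  56.1] w [-0.1 -0.7  0.3] tcp [ 0.5654 -0.008   0.1961] -> [ 0.5244 -0.004   0.1487]
t [-59.    0.2 107.6] w [-0.1 -0.7  0.3] tcp [ 0.5654 -0.008   0.1961] -> [0.4823 0.0006 0.1063]
```

```bash
python3 -m creep '[{"wx":0,"wy":-0.7,"wz":0.3,"tx":-14,"ty":0,"tz":28,"gripper":-1},{"wx":0,"wy":-0.7,"wz":0.3,"tx":-28,"ty":0,"tz":56,"gripper":-1},{"wx":0,"wy":-0.7,"wz":0.3,"tx":-41,"ty":0,"tz":77,"gripper":-1},{"wx":0,"wy":-0.7,"wz":0.3,"tx":-49,"ty":0,"tz":90,"gripper":-1},{"wx":0,"wy":-0.7,"wz":0.3,"tx":-54,"ty":0,"tz":99,"gripper":-1}]'
python3 -c "
from h import *
im,X,p,R=drift('wrist','w6.npz');save('w6.png',im,1.2)
u,t=fit('w5.npz')
place(u,t,G+up*.0-gx*.003,gx)"
```

```text
time_s: 7.3
tool_pos: [0.4859, 0.0004, 0.1149]
tool_rot: [179.5, 14.5, -7.0]
force: [0.5, 0.4, -2.7]
grip_width: 0.015
grasp_force: 39.9
n 2348 u tool [ 0.865 -0.017  0.501] world [ 0.714 -0.072 -0.697] tip tool [ 0.1063 -0.0029  0.0552] world [ 0.6545 -0.0158  0.1181] resid 0.0002
t [1.2 0.1 9.6] w [-0.1 -0.3  0. ] tcp [0.485  0.0005 0.1145] -> [0.4837 0.0005 0.1049]
```

View pics/w6.png

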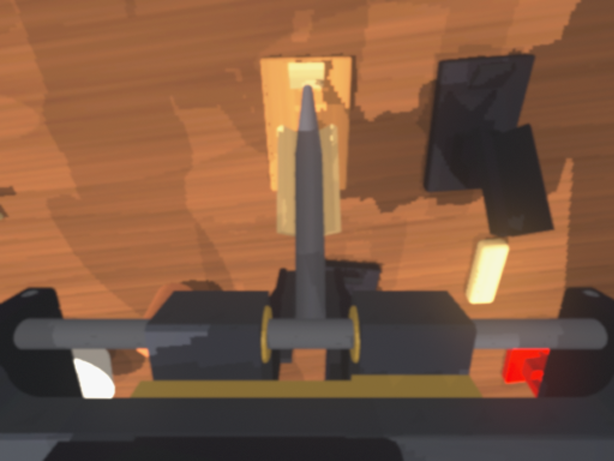

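Drift at (308,160), centred between the V boards, tip at (307,90) short of the stop. Lower and release.

```bash
python3 -m creep '[{"wx":0,"wy":0,"wz":0,"tx":-1,"ty":0,"tz":5,"gripper":-1},{"wx":0,"wy":0,"wz":0,"tx":-1,"ty":0,"tz":9,"gripper":-1},{"wx":0,"wy":0,"wz":0,"tx":-1,"ty":0,"tz":9,"gripper":-1}]'
```

```text
time_s: 7.6
tool_pos: [0.4866, 0.0004, 0.1092]
tool_rot: [179.5, 14.2, -7.0]
force: [0.4, 0.0, -2.8]
grip_width: 0.0149
grasp_force: 39.9
```

```bash
python3 -m creep '[{"wx":0,"wy":0,"wz":0,"tx":0,"ty":0,"tz":0,"gripper":-1}]'; python3 -c "
from h import *
u,t=fit('w5.npz')
place(u,t,G+up*.0-gx*.003,gx);p,R=pose();d=p+R@t-G;print('along',d@gx,'up',d@up)"
```

```text
time_s: 7.68
tool_pos: [0.4871, 0.0004, 0.1098]
tool_rot: [179.5, 14.2, -7.0]
force: [-0.1, -0.7, -2.2]
grip_width: 0.0156
grasp_force: 39.9
n 2348 u tool [ 0.865 -0.017  0.501] world [ 0.714 -0.072 -0.697] tip tool [ 0.1063 -0.0029  0.0552] world [ 0.6545 -0.0158  0.1181] resid 0.0002
t [-2.1  0.3  5.6] w [-0.2 -0.8  0. ] tcp [4.871e-01 4.000e-04 1.098e-01] -> [0.4837 0.0005 0.1049]
along -0.004133389593000088 up 0.007477205267531464
```

```bash
python3 -m creep '[{"wx":0,"wy":0,"wz":0,"tx":-2,"ty":0,"tz":3,"gripper":-1},{"wx":0,"wy":-0.5,"wz":0,"tx":-3,"ty":0,"tz":6,"gripper":-1},{"wx":0,"wy":-0.5,"wz":0,"tx":-3,"ty":0,"tz":6,"gripper":-1}]'; python3 -c "
from h import *
u,t=fit('w5.npz')
p,R=pose();d=p+R@t-G;print('along',d@gx,'up',d@up)"
```

```text
time_s: 7.93
tool_pos: [0.483, 0.0011, 0.1052]
tool_rot: [179.6, 14.6, -7.0]
force: [0.8, 1.4, 1.9]
grip_width: 0.0151
grasp_force: 39.9
n 2348 u tool [ 0.865 -0.017  0.501] world [ 0.714 -0.072 -0.697] tip tool [ 0.1063 -0.0029  0.0552] world [ 0.6545 -0.0158  0.1181] resid 0.0002
along -0.0037800533338607618 up 0.0004024551199329862
```

```bash
python3 -m creep '[{"wx":0,"wy":0,"wz":0,"tx":0,"ty":0,"tz":0,"gripper":0.1},{"wx":0,"wy":0,"wz":0,"tx":0,"ty":0,"tz":0,"gripper":0.1},{"wx":0,"wy":0,"wz":0,"tx":0,"ty":0,"tz":0,"gripper":0.1},{"wx":0,"wy":0,"wz":0,"tx":0,"ty":0,"tz":0,"gripper":0.1},{"wx":0,"wy":0,"wz":0,"tx":0,"ty":0,"tz":-10,"gripper":0.1}]'
python3 -m creep '[{"wx":0,"wy":0,"wz":0,"tx":0,"ty":0,"tz":-40,"gripper":0.1},{"wx":0,"wy":0,"wz":0,"tx":-10,"ty":0,"tz":-80,"gripper":0.1},{"wx":0,"wy":0,"wz":0,"tx":-20,"ty":0,"tz":-80,"gripper":0.1}]'
python3 -c "
from h import *
im,X,p,R=drift('wrist','w7.npz');save('w7.png',im,1.2)
m=(X[...,2]>.05)&(X[...,2]<.16)&(abs(X[...,1])<.02)&(X[...,0]>.44)&(X[...,0]<.6)
hsv=cv2.cvtColor(im,cv2.COLOR_RGB2HSV);m&=hsv[...,1]<70;P=X[m]
d=(P-G);a=d@gx;l=d-np.outer(a,gx);print(len(P),a.min(),a.max(),'upmed',np.percentile(l@up,95),'lat',np.median(l[:,1]))
print(get_obs()['qpos'].round(0))
for th in(0,15,30,45):
  s,c=np.sin(np.radians(th)),np.cos(np.radians(th));z=[s*.994,-s*.107,-c]
  print(th);go(G-gx*.122,z,[-.107,-.994,0],.019)
"
```

```text
time_s: 8.35
tool_pos: [0.4826, 0.0007, 0.1127]
tool_rot: [179.5, 15.0, -7.0]
force: [0.7, -0.2, 0.0]
grip_width: 0.0409
grasp_force: 0.0
time_s: 8.6
tool_pos: [0.4906, 0.0009, 0.2038]
tool_rot: [179.6, 14.0, -7.0]
force: [1.4, 0.2, 1.2]
grip_width: 0.0473
grasp_force: 0.0
1656 -0.14642740362385073 -0.03178389103747 upmed 0.0089435132650044 lat -4.283275957500145e-05
[-12.  11.  12.  97.  -4.  87. -97.]
0
t [ 28.5  -0.4 108.8] w [ 0.3 14.3 -0.8] tcp [0.4874 0.0013 0.2017] -> [0.488  0.0009 0.0893]
15
t [ 33.1  -0.4 107. ] w [ 0.4 29.3 -0.8] tcp [0.4874 0.0013 0.2017] -> [4.929e-01 3.000e-04 8.990e-02]
30
t [ 37.1  -0.5 104. ] w [ 0.5 44.3 -0.7] tcp [0.4874 0.0013 0.2017] -> [ 4.975e-01 -1.000e-04  9.180e-02]
45
t [ 40.2  -0.5 100.1] w [ 0.6 59.3 -0.7] tcp [0.4874 0.0013 0.2017] -> [ 0.5014 -0.0006  0.0948]
```

View pics/w7.png

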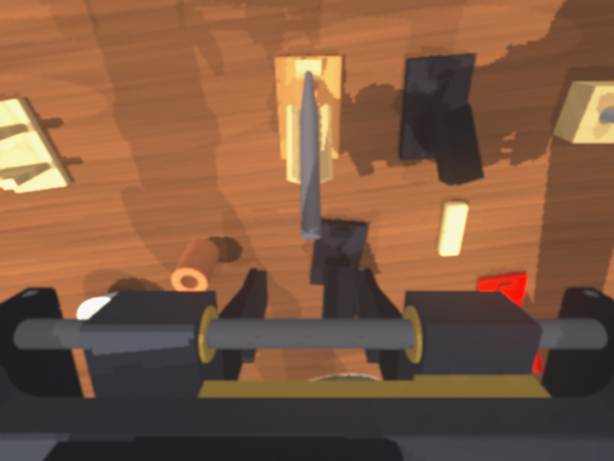

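Drift lies in the wooden V at (310,150), head at (311,235); step 1 done. Swing to the axial pre-grasp.

```bash
python3 -m creep '[{"wx":0,"wy":35,"wz":0,"tx":-20,"ty":0,"tz":10,"gripper":0.1},{"wx":0,"wy":35,"wz":0,"tx":-20,"ty":0,"tz":10,"gripper":0.1},{"wx":0,"wy":35,"wz":0,"tx":-20,"ty":0,"tz":10,"gripper":0.1},{"wx":0,"wy":35,"wz":0,"tx":-20,"ty":0,"tz":10,"gripper":0.1},{"wx":0,"wy":35,"wz":0,"tx":-20,"ty":0,"tz":10,"gripper":0.1}]'
python3 -c "
from h import *
print(get_obs()['qpos'].round(0))
for th in(30,40):
  s,c=np.sin(np.radians(th)),np.cos(np.radians(th));z=np.array([s*.994,-s*.107,-c])
  print(th);go(G-gx*.122-.065*z,z,[-.107,-.994,0],.019)
"
```

```text
time_s: 9.07
tool_pos: [0.4646, 0.0091, 0.1906]
tool_rot: [179.8, -17.1, -6.2]
force: [-0.1, 0.7, 0.6]
grip_width: 0.0482
grasp_force: 0.0
[  -7.  -16.   -1.  124.    5.   56. -106.]
30
t [-11.4   5.5  41. ] w [ 0.2 12.9 -0.1] tcp [0.4646 0.0091 0.1906] -> [0.4652 0.0033 0.1481]
40
t [-19.    5.5  43.5] w [ 0.2 22.9 -0.1] tcp [0.4646 0.0091 0.1906] -> [0.4586 0.004  0.1435]
```

```bash
python3 -m creep '[{"wx":0,"wy":6,"wz":0,"tx":-5,"ty":5,"tz":15,"gripper":0.1},{"wx":0,"wy":12,"wz":0,"tx":-10,"ty":5,"tz":30,"gripper":0.1},{"wx":0,"wy":18,"wz":0,"tx":-15,"ty":5,"tz":43,"gripper":0.1},{"wx":0,"wy":23,"wz":0,"tx":-19,"ty":5,"tz":43,"gripper":0.1},{"wx":0,"wy":23,"wz":0,"tx":-19,"ty":5,"tz":43,"gripper":0.1}]'
python3 -c "
from h import *
print(get_obs()['qpos'].round(0))
for th in(30,40,45):
  s,c=np.sin(np.radians(th)),np.cos(np.radians(th));z=np.array([s*.994,-s*.107,-c])
  print(th);go(G-gx*.122-.065*z,z,[-.107,-.994,0],.019);go(G-gx*.122,z,[-.107,-.994,0],.019)
"
```

```text
time_s: 9.48
tool_pos: [0.4808, 0.0012, 0.1184]
tool_rot: [178.9, -29.0, -7.1]
force: [0.5, 0.8, 1.3]
grip_width: 0.0477
grasp_force: 0.0
[  -1.  -17.   -9.  137.   12.   33. -116.]
30
t [  0.6   0.4 -33.6] w [ 1.6  1.  -0.9] tcp [0.4808 0.0012 0.1184] -> [0.4652 0.0033 0.1481]
t [ 1.7 -1.4 31.4] w [ 1.6  1.  -0.9] tcp [0.4808 0.0012 0.1184] -> [ 4.975e-01 -1.000e-04  9.180e-02]
40
t [ -7.4   0.5 -32.7] w [ 1.6 11.  -0.7] tcp [0.4808 0.0012 0.1184] -> [0.4586 0.004  0.1435]
t [ 5.  -1.4 31. ] w [ 1.6 11.  -0.7] tcp [0.4808 0.0012 0.1184] -> [ 5.002e-01 -4.000e-04  9.370e-02]
45
t [-11.3   0.6 -31.8] w [ 1.7 16.  -0.7] tcp [0.4808 0.0012 0.1184] -> [0.4557 0.0044 0.1408]
t [ 6.6 -1.4 30.6] w [ 1.7 16.  -0.7] tcp [0.4808 0.0012 0.1184] -> [ 0.5014 -0.0006  0.0948]
```

```bash
python3 -m creep '[{"wx":1,"wy":1,"wz":-1,"tx":1,"ty":-1,"tz":15,"gripper":0.1},{"wx":1,"wy":1,"wz":-1,"tx":1,"ty":-1,"tz":30,"gripper":0.1},{"wx":1,"wy":1,"wz":-1,"tx":1,"ty":-1,"tz":30,"gripper":0.1}]'
python3 -c "
from h import *
th=30;s,c=np.sin(np.radians(th)),np.cos(np.radians(th));z=np.array([s*.994,-s*.107,-c])
go(G-gx*.122,z,[-.107,-.994,0],.019);o=get_obs();print(o['qpos'].round(0),o['force'])
"
```

```text
time_s: 9.73
tool_pos: [0.4958, -0.0038, 0.0921]
tool_rot: [178.6, -29.9, -5.9]
force: [-0.9, -0.4, -0.1]
grip_width: 0.0476
grasp_force: 0.0
t [ 1.  -3.8  0.8] w [1.3 0.1 0.3] tcp [ 0.4958 -0.0038  0.0921] -> [ 4.975e-01 -1.000e-04  9.180e-02]
[   3.  -13.  -11.  138.   13.   27. -115.] [-0.92618911 -0.40647197 -0.07427555]
```

```bash
python3 -m creep '[{"wx":1,"wy":0,"wz":0,"tx":1,"ty":-3,"tz":0,"gripper":0.1},{"wx":1,"wy":0,"wz":0,"tx":1,"ty":-3,"tz":0,"gripper":-1},{"wx":1,"wy":0,"wz":0,"tx":1,"ty":-3,"tz":0,"gripper":-1},{"wx":1,"wy":0,"wz":0,"tx":1,"ty":-3,"tz":0,"gripper":-1},{"wx":1,"wy":0,"wz":0,"tx":1,"ty":-3,"tz":0,"gripper":-1}]' 60
python3 -m creep '[{"wx":0,"wy":0,"wz":0,"tx":0,"ty":0,"tz":0,"gripper":-1},{"wx":0,"wy":0,"wz":0,"tx":0,"ty":0,"tz":0,"gripper":-1},{"wx":0,"wy":0,"wz":0,"tx":0,"ty":0,"tz":0,"gripper":-1}]'
python3 -m creep '[{"wx":0,"wy":0,"wz":0,"tx":20,"ty":0,"tz":-5,"gripper":-1},{"wx":0,"wy":0,"wz":0,"tx":50,"ty":0,"tz":-13,"gripper":-1},{"wx":0,"wy":0,"wz":0,"tx":80,"ty":0,"tz":-21,"gripper":-1},{"wx":0,"wy":0,"wz":0,"tx":110,"ty":0,"tz":-40,"gripper":-1},{"wx":0,"wy":0,"wz":0,"tx":130,"ty":0,"tz":-50,"gripper":-1}]'
python3 -c "
from h import *
q=np.load('w2.npz')
im,X,p,R=drift('wrist','w8.npz');save('w8.png',im);o=get_obs();print(o['qpos'].round(0))
T=(X-p)@R;hsv=cv2.cvtColor(im,cv2.COLOR_RGB2HSV)
for v in range(130,260,10): print(v,[(u,T[v,u].round(3).tolist(),hsv[v,u].tolist()) for u in(246,258)])
"
```

```text
time_s: 10.15
tool_pos: [0.4989, -0.0017, 0.0959]
tool_rot: [179.6, -30.2, -6.0]
force: [-0.3, -0.1, -0.6]
grip_width: 0.0287
grasp_force: 0.0
time_s: 10.4
tool_pos: [0.4991, -0.0009, 0.0959]
tool_rot: [179.7, -30.2, -6.0]
force: [-1.1, 2.1, 2.4]
grip_width: 0.0155
grasp_force: 60.0
time_s: 10.82
tool_pos: [0.5872, -0.0107, 0.2064]
tool_rot: [179.7, -30.3, -6.0]
force: [0.7, -0.2, -1.4]
grip_width: 0.0152
grasp_force: 60.0
[   1.   -9.   -6.  120.    8.   39. -106.]
130 [(246, [0.047, -0.019, 0.265], [10, 139, 143]), (258, [0.047, -0.001, 0.265], [10, 135, 132])]
140 [(246, [0.032, -0.019, 0.257], [10, 134, 145]), (258, [0.032, -0.001, 0.257], [11, 133, 136])]
150 [(246, [0.03, -0.016, 0.177], [135, 12, 133]), (258, [0.03, -0.001, 0.178], [130, 12, 130])]
160 [(246, [0.02, -0.015, 0.164], [105, 2, 215]), (258, [0.02, -0.001, 0.165], [90, 1, 193])]
170 [(246, [0.009, -0.015, 0.158], [90, 2, 221]), (258, [0.028, -0.001, 0.078], [120, 10, 100])]
180 [(246, [-0.001, -0.015, 0.151], [90, 2, 216]), (258, [0.025, -0.001, 0.056], [128, 10, 100])]
190 [(246, [-0.016, -0.016, 0.16], [130, 10, 79]), (258, [0.021, -0.001, 0.041], [128, 11, 96])]
200 [(246, [-0.048, -0.018, 0.212], [10, 117, 116]), (258, [0.017, -0.001, 0.028], [128, 11, 94])]
210 [(246, [-0.06, -0.018, 0.203], [10, 118, 106]), (258, [0.014, -0.001, 0.017], [132, 14, 93])]
220 [(246, [-0.073, -0.018, 0.196], [11, 121, 118]), (258, [0.011, -0.001, 0.005], [135, 11, 91])]
230 [(246, [0.01, -0.009, -0.007], [165, 10, 51]), (258, [0.008, -0.001, -0.004], [130, 8, 90])]
240 [(246, [0.006, -0.008, -0.013], [165, 10, 49]), (258, [0.006, -0.001, -0.014], [128, 11, 90])]
250 [(246, [0.0, -0.008, -0.015], [165, 10, 50]), (258, [0.004, -0.001, -0.021], [150, 8, 63])]
```

Run:
```python
from h import *
q=np.load('w8.npz');im=q['im'];save('w8c.png',im[40:240,100:420],2.4)
X=q['X'];hsv=cv2.cvtColor(im,cv2.COLOR_RGB2HSV)
m=(X[...,2]>.070)&(X[...,2]<.083)&(hsv[...,2]>150)&(hsv[...,1]<40)
P=X[m];print('strap',len(P),cv2.minAreaRect((P[:,:2]*1000).astype(np.float32)),np.median(P[:,2]))
m2=(X[...,2]>.060)&(X[...,2]<.083)&(hsv[...,1]<60)&(X[...,0]>.6)
P=X[m2];print('rail',len(P),cv2.minAreaRect((P[:,:2]*1000).astype(np.float32)))
```

```text
strap 4269 ((763.6836547851562, 49.46827697753906), (472.8114013671875, 192.42218017578125), 82.84444427490234) 0.07551998897359058
rail 10801 ((756.706787109375, -9.771209716796875), (636.1002197265625, 261.8450622558594), 89.80424499511719)
```

View pics/w8c.png

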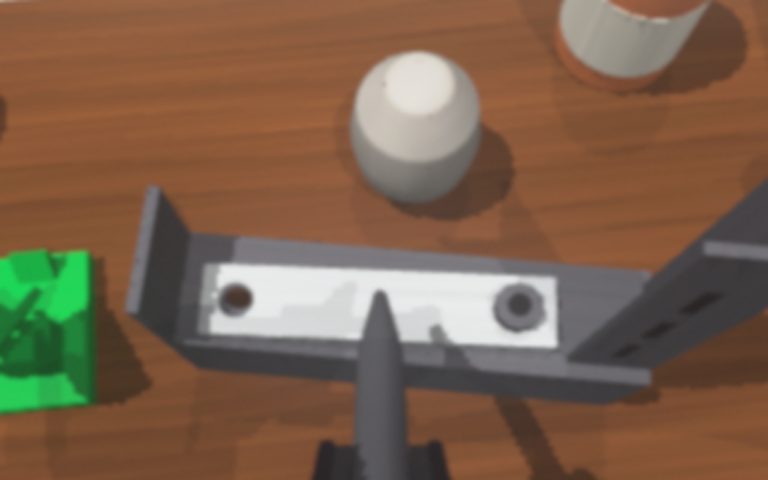

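The crop shows the strap hole at (236,298), the pivot at (519,306) and the rail edges clear. Measure the holes.

Run:
```python
from h import *
q=np.load('w8.npz');im,X,p,R=q['im'],q['X'],q['p'],q['R'];hsv=cv2.cvtColor(im,cv2.COLOR_RGB2HSV)
c=optics.camera_info('wrist');f=192/np.tan(np.radians(c['fovy'])/2);T=np.array(c['tool_from_camera'])
o=p+R@T[:3,3]
def ray(uv,z):
    uv=np.atleast_2d(uv).astype(float);d=np.c_[(uv[:,0]-c['cx'])/f,(uv[:,1]-c['cy'])/f,np.ones(len(uv))]@T[:3,:3].T@R.T
    return o+d*((z-o[2])/d[:,2])[:,None]
g=cv2.cvtColor(im,cv2.COLOR_RGB2GRAY).astype(np.float32)
def hole(u0,v0,r=9):
    s=cv2.resize(g[v0-r:v0+r+1,u0-r:u0+r+1],None,fx=8,fy=8,interpolation=cv2.INTER_CUBIC)
    b=(s<140).astype(np.uint8);k,l,st,ce=cv2.connectedComponentsWithStats(b);i=l[s.shape[0]//2,s.shape[1]//2]
    cn=max(cv2.findContours((l==i).astype(np.uint8),0,cv2.CHAIN_APPROX_NONE)[0],key=cv2.contourArea)[:,0]
    return (cn+.5)/8-.5+[u0-r,v0-r],st[i]
cn,st=hole(198,164);W=ray(cn,.075)[:,:2];(cc,rr)=cv2.minEnclosingCircle((W*1000).astype(np.float32));print('hole',st,cc,rr,W.mean(0),np.ptp(W,0))
cn,st=hole(316,167,13);W=ray(cn,.083)[:,:2];print('pivot',st,cv2.minEnclosingCircle((W*1000).astype(np.float32)))
# rail side edges in image: dark rail vs surroundings using height
zz=X[...,2];E=[[],[]]
for y in np.arange(-.045,.075,.004):
    s=(abs(X[...,1]-y)<.002)&(X[...,0]>.62)&(X[...,0]<.80)
    r=X[s&(zz>.060)&(zz<.072)]
    if len(r)>8: E[0].append((y,r[:,0].min()));E[1].append((y,r[:,0].max()))
for e in E:
    e=np.array(e);k=np.polyfit(e[:,1-1],e[:,1],1);b=abs(np.polyval(k,e[:,0])-e[:,1])<.004;k=np.polyfit(e[b,0],e[b,1],1);print('edge',len(e),b.sum(),np.degrees(np.arctan(k[0])),np.polyval(k,.05),np.polyval(k,-.04))
m=(zz>.070)&(zz<.083)&(hsv[...,2]>150)&(hsv[...,1]<40)&(X[...,0]>.64)&(X[...,0]<.76)&(X[...,1]<.1)&(X[...,1]>-.15)
k,l,st,_=cv2.connectedComponentsWithStats(m.astype(np.uint8));m=l==1+st[1:,4].argmax()
print('strap',cv2.minAreaRect((X[m][:,:2]*1000).astype(np.float32)))
# y end: inner face of end plate / rail ends
r=X[(zz>.09)&(zz<.114)&(X[...,1]>.05)&(X[...,1]<.12)&(X[...,0]>.64)&(X[...,0]<.78)];print('endplate',len(r),cv2.minAreaRect((r[:,:2]*1000).astype(np.float32)))
```

```text
hole [  14   28  115  104 9127] (688.59619140625, 51.76071548461914) 8.638731002807617 [0.68862749 0.05176896] [0.01619333 0.01715816]
pivot [   23    39   165   157 19848] ((667.1010131835938, -86.63858795166016), 12.540987014770508)
edge 30 12 6.196047984799058 0.6650469034815656 0.6552760557149333
edge 30 4 -24.71862979733013 0.7185410185057802 0.7599718531623434
strap ((678.2150268554688, -20.057411193847656), (175.54640197753906, 36.64628601074219), 81.4068374633789)
endplate 436 ((701.0266723632812, 79.69122314453125), (6.154326438903809, 59.664756774902344), 73.72471618652344)
```

Run:
```python
from h import *
from scipy.stats import theilslopes
q=np.load('w8.npz');X=q['X'];zz=X[...,2]
near,far=[],[]
for u in list(range(186,236))+list(range(282,330)):
    col=X[:,u];v=np.where((col[:,2]>.061)&(col[:,2]<.080)&(col[:,0]>.62)&(col[:,0]<.78))[0]
    v=v[(v>125)&(v<200)]
    if len(v)<10: continue
    near.append(col[v.max()]);far.append(col[v.min()])
for n,e in(('near',near),('far',far)):
    e=np.array(e);s=theilslopes(e[:,0],e[:,1]);r=e[:,0]-s[1]-s[0]*e[:,1];b=abs(r)<.003;k=np.polyfit(e[b,1],e[b,0],1)
    print(n,len(e),b.sum(),np.degrees(np.arctan(k[0])),'x at y=.05',np.polyval(k,.05),'-.0866',np.polyval(k,-.0866),e[::12].round(3).tolist())
```

```text
near 98 98 11.326150607622875 x at y=.05 0.665073624931354 -.0866 0.6377134100419619 [[0.669, 0.069, 0.064], [0.666, 0.054, 0.065], [0.663, 0.04, 0.066], [0.66, 0.026, 0.066], [0.657, 0.012, 0.062], [0.644, -0.058, 0.067], [0.641, -0.073, 0.062], [0.638, -0.086, 0.066], [0.635, -0.101, 0.063]]
far 98 98 11.346244074253924 x at y=.05 0.7256789469194692 -.0866 0.698268901442311 [[0.729, 0.065, 0.067], [0.726, 0.05, 0.067], [0.723, 0.036, 0.067], [0.72, 0.021, 0.067], [0.717, 0.006, 0.069], [0.703, -0.066, 0.067], [0.7, -0.08, 0.069], [0.697, -0.095, 0.068], [0.694, -0.11, 0.067]]
```

```bash
cat >> h.py <<'E'
H=np.array([.6953,.0505,.067]);S=np.array([.6886,.0518,.075]);rx=np.array([.9805,-.1965,0])
def fit2(n):
    """drift held along tool z: axis, tip in tool frame"""
    q=np.load(n);im,X,p,R=q['im'],q['X'],q['p'],q['R'];T=(X-p)@R
    m=((abs(T[...,1])<.02)&(T[...,2]>-.012)&(T[...,2]<.125)&(T[...,0]>-.025)&(T[...,0]<.06)).astype(np.uint8)
    k,l,st,_=cv2.connectedComponentsWithStats(m);m=l==l[215,258];A=[]
    for v in np.where(m.any(1))[0]:
        u=np.where(m[v])[0];P=T[v,u];A.append((np.median(P[abs(u-u.mean())<3],0)[2],np.median(P[abs(u-u.mean())<3],0)[0],(P[:,1].min()+P[:,1].max())/2,np.ptp(P[:,1])))
    A=np.array(A);b=(A[:,0]>.0)&(A[:,0]<.055)&(A[:,3]<.0185);a=A[b];px=np.polyfit(a[:,0],a[:,1],1);py=np.polyfit(a[:,0],a[:,2],1)
    px[1]-=.00825*np.hypot(1,px[0])
    u=np.array([px[0],py[0],1]);u/=np.linalg.norm(u);o=np.array([px[1],py[1],0]);tip=o+u*((T[m]-o)@u).max()
    print('fit2',len(a),'u',u.round(4),'tip',tip.round(4),'w',np.median(a[:,3]).round(4),'world u',(R@u).round(3),'tip',(p+R@tip).round(4));return u,tip
E
python3 -c "
from h import *
u,t=fit2('w8.npz')
M=(H+S)/2;M[2]=.075
for h in(.09,.04,.01): place(u,t,M+[0,0,h],[0,0,-1],[-.107,-.994,0])
"
```

```text
fit2 41 u [ 0.2541 -0.0034  0.9672] tip [ 0.0285 -0.0011  0.1049] w 0.015 world u [ 0.703 -0.076 -0.707] tip [ 0.6643 -0.0183  0.1301]
t [111.7 -71.3  -6.5] w [  0.  -45.5  -0. ] tcp [ 0.5912 -0.0106  0.2113] -> [0.6909 0.0505 0.2737]
t [ 86.1 -71.4  36.5] w [  0.  -45.5  -0. ] tcp [ 0.5912 -0.0106  0.2113] -> [0.6909 0.0505 0.2237]
t [ 70.8 -71.6  62.2] w [  0.  -45.5  -0. ] tcp [ 0.5912 -0.0106  0.2113] -> [0.6909 0.0505 0.1937]
  return _methods._mean(a, axis=axis, dtype=dtype,
  ret = um.true_divide(
```

```bash
python3 -m creep '[{"wx":0,"wy":-35,"wz":0,"tx":111,"ty":-71,"tz":-6,"gripper":-1},{"wx":0,"wy":-35,"wz":0,"tx":111,"ty":-71,"tz":-6,"gripper":-1},{"wx":0,"wy":-35,"wz":0,"tx":111,"ty":-71,"tz":-6,"gripper":-1},{"wx":0,"wy":-35,"wz":0,"tx":111,"ty":-71,"tz":-6,"gripper":-1},{"wx":0,"wy":-35,"wz":0,"tx":111,"ty":-71,"tz":-6,"gripper":-1}]'
python3 -m creep '[{"wx":0,"wy":-7,"wz":0,"tx":0,"ty":0,"tz":0,"gripper":-1},{"wx":0,"wy":-10,"wz":0,"tx":0,"ty":0,"tz":0,"gripper":-1}]'
python3 -c "
from h import *
u,t=fit2('w8.npz');print(get_obs()['qpos'].round(0))
M=(H+S)/2;M[2]=.075
for h in(.09,.03): place(u,t,M+[0,0,h],[0,0,-1],[-.107,-.994,0])
" 2>/dev/null
```

```text
time_s: 11.28
tool_pos: [0.6877, 0.0549, 0.2664]
tool_rot: [179.9, 2.1, -5.9]
force: [1.1, 0.4, -3.0]
grip_width: 0.0151
grasp_force: 60.0
time_s: 11.45
tool_pos: [0.6864, 0.05, 0.2598]
tool_rot: [179.6, 12.7, -6.3]
force: [0.2, 0.1, -3.9]
grip_width: 0.015
grasp_force: 60.0
fit2 41 u [ 0.2541 -0.0034  0.9672] tip [ 0.0285 -0.0011  0.1049] w 0.015 world u [ 0.703 -0.076 -0.707] tip [ 0.6643 -0.0183  0.1301]
[  -2.   33.   -6.   59.    1.  100. -103.]
t [  1.4  -0.9 -14.5] w [ 0.2 -2.  -0.1] tcp [0.6864 0.05   0.2598] -> [0.6909 0.0505 0.2737]
t [14.5 -1.3 44. ] w [ 0.2 -2.  -0.1] tcp [0.6864 0.05   0.2598] -> [0.6909 0.0505 0.2137]
```

```bash
python3 -m creep '[{"wx":0,"wy":-2,"wz":0,"tx":7,"ty":-1,"tz":20,"gripper":-1},{"wx":0,"wy":-2,"wz":0,"tx":14,"ty":-1,"tz":40,"gripper":-1},{"wx":0,"wy":-2,"wz":0,"tx":14,"ty":-1,"tz":40,"gripper":-1},{"wx":0,"wy":-2,"wz":0,"tx":14,"ty":-1,"tz":40,"gripper":-1}]'
python3 - 2>/dev/null <<'E'
from h import *
im,X,p,R=drift('wrist','w9.npz');u,t=fit2('w9.npz');save('w9c.png',im[60:260,156:376],3)
u0,t0=fit2('w8.npz')
M=(H+S)/2;M[2]=.075
for h in(.03,.002): place(u0,t0,M+[0,0,h],[0,0,-1],[-.107,-.994,0])
c=optics.camera_info('wrist');f=192/np.tan(np.radians(c['fovy'])/2);T=np.array(c['tool_from_camera'])
def pix(x):
    x=T[:3,:3].T@(R.T@(np.array(x)-p)-T[:3,3]);return (x[0]/x[2]*f+c['cx'],x[1]/x[2]*f+c['cy'])
for n,x in(('S',S),('H',H),('tip',p+R@t0),('pivot',[.668,-.0868,.083])): a=np.array(pix(x));print(n,a.round(1),((a-[156,60])*3).round(0))
E
```

```text
time_s: 11.78
tool_pos: [0.6895, 0.0506, 0.2194]
tool_rot: [179.6, 14.4, -6.3]
force: [-0.1, 0.5, -2.4]
grip_width: 0.0153
grasp_force: 60.0
fit2 41 u [ 0.2556 -0.0012  0.9668] tip [ 0.0286 -0.001   0.1054] w 0.015 world u [ 0.006 -0.006 -1.   ] tip [0.6909 0.0507 0.1102]
fit2 41 u [ 0.2541 -0.0034  0.9672] tip [ 0.0285 -0.0011  0.1049] w 0.015 world u [ 0.703 -0.076 -0.707] tip [ 0.6643 -0.0183  0.1301]
t [2.8 0.3 7.8] w [ 0.1 -0.5 -0. ] tcp [0.6902 0.0509 0.2219] -> [0.6909 0.0505 0.2137]
t [ 9.7  0.1 34.9] w [ 0.1 -0.5 -0. ] tcp [0.6902 0.0509 0.2219] -> [0.6909 0.0505 0.1857]
S [257.1 150.5] [303. 271.]
H [257.6 141.9] [305. 246.]
tip [258.  162.8] [306. 309.]
pivot [385.  157.7] [687. 293.]
```

View pics/w9c.png

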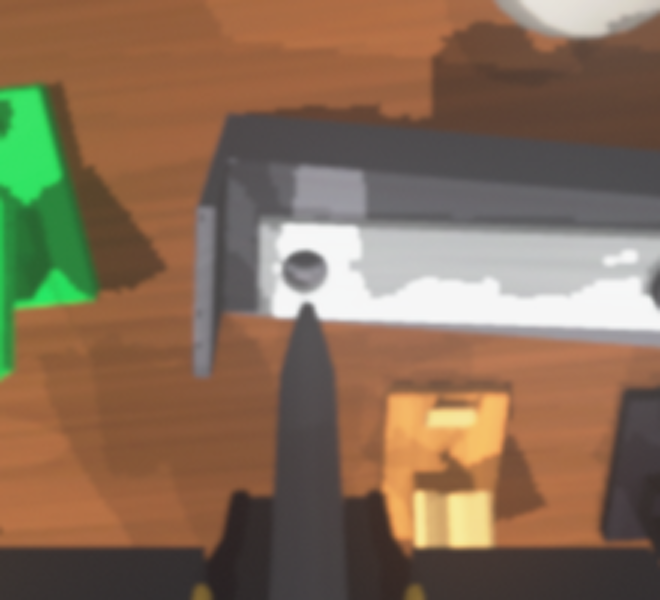

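w9c: strap hole at (305,270), as predicted; drift tip at (307,305), above and in line. Descend into the overlap of the two holes.

```bash
python3 -m creep '[{"wx":0,"wy":-0.5,"wz":0,"tx":5,"ty":0,"tz":17,"gripper":-1},{"wx":0,"wy":-0.5,"wz":0,"tx":9,"ty":0,"tz":32,"gripper":-1},{"wx":0,"wy":-0.5,"wz":0,"tx":9.5,"ty":0,"tz":35,"gripper":-1},{"wx":0,"wy":-0.5,"wz":0,"tx":9.5,"ty":0,"tz":35,"gripper":-1}]'
python3 -c "
from h import *
u,t=fit2('w9.npz');print(get_obs()['force'])
M=(H+S)/2;M[2]=.075
for h in(0,-.015): place(u,t,M+[0,0,h],[0,0,-1],[-.107,-.994,0])
p,R=pose();print('tip-M',(p+R@t-M).round(4), 'down',R.T@[0,0,-1],'rx',R.T@rx)" 2>/dev/null
```

```text
time_s: 12.17
tool_pos: [0.6907, 0.0506, 0.1855]
tool_rot: [179.7, 14.7, -6.2]
force: [-0.4, 0.5, -2.0]
grip_width: 0.0153
grasp_force: 60.0
fit2 41 u [ 0.2556 -0.0012  0.9668] tip [ 0.0286 -0.001   0.1054] w 0.015 world u [ 0.006 -0.006 -1.   ] tip [0.6909 0.0507 0.1102]
[-0.38219762  0.52991432 -2.00093546]
t [0.7 0.2 1.1] w [ 0.3 -0.1 -0.1] tcp [0.6907 0.0506 0.1855] -> [0.6911 0.0504 0.1842]
t [ 4.5  0.1 15.7] w [ 0.3 -0.1 -0.1] tcp [0.6907 0.0506 0.1855] -> [0.6911 0.0504 0.1692]
tip-M [-0.0002 -0.0003  0.0013] down [ 0.25385635 -0.00579502  0.96722457] rx [ 0.96341755  0.090309   -0.25231609]
```

Down 17 mm, watching the force.

```bash
python3 -m creep '[{"wx":0,"wy":0,"wz":0,"tx":2,"ty":0,"tz":5,"gripper":-1},{"wx":0,"wy":0,"wz":0,"tx":3,"ty":0,"tz":10,"gripper":-1},{"wx":0,"wy":0,"wz":0,"tx":4.5,"ty":0,"tz":16,"gripper":-1},{"wx":0,"wy":0,"wz":0,"tx":4.5,"ty":0,"tz":16,"gripper":-1}]'
python3 -c "
from h import *
u,t=fit2('w9.npz')
M=(H+S)/2;M[2]=.075
p,R=pose();print('tip-M',(p+R@t-M).round(4))" 2>/dev/null
```

```text
time_s: 12.5
tool_pos: [0.6914, 0.0505, 0.1685]
tool_rot: [179.7, 14.7, -6.2]
force: [0.3, 0.4, -2.9]
grip_width: 0.0152
grasp_force: 60.0
fit2 41 u [ 0.2556 -0.0012  0.9668] tip [ 0.0286 -0.001   0.1054] w 0.015 world u [ 0.006 -0.006 -1.   ] tip [0.6909 0.0507 0.1102]
tip-M [ 0.0005 -0.0003 -0.0156]
```

```bash
python3 -m creep '[{"wx":0,"wy":0,"wz":0,"tx":1.5,"ty":0,"tz":6,"gripper":-1},{"wx":0,"wy":0,"wz":0,"tx":3,"ty":0,"tz":11,"gripper":-1},{"wx":0,"wy":0,"wz":0,"tx":3,"ty":0,"tz":11,"gripper":-1}]'
python3 -m creep '[{"wx":0,"wy":0,"wz":0,"tx":2,"ty":0,"tz":4,"gripper":-1},{"wx":0,"wy":0,"wz":0,"tx":3.5,"ty":0,"tz":9,"gripper":-1},{"wx":0,"wy":0,"wz":0,"tx":3.5,"ty":0,"tz":9,"gripper":-1}]'
python3 -c "
from h import *
u,t=fit2('w9.npz')
M=(H+S)/2;M[2]=.075
p,R=pose();print('tip-M',(p+R@t-M).round(4),'tip-H',(p+R@t-H).round(4))" 2>/dev/null
```

```text
time_s: 12.75
tool_pos: [0.6912, 0.0507, 0.1568]
tool_rot: [179.7, 14.8, -6.2]
force: [-2.4, 0.4, -2.7]
grip_width: 0.0153
grasp_force: 60.1
time_s: 13.0
tool_pos: [0.6925, 0.0505, 0.1482]
tool_rot: [179.7, 14.7, -6.2]
force: [-4.0, 0.7, 0.2]
grip_width: 0.0157
grasp_force: 60.1
fit2 41 u [ 0.2556 -0.0012  0.9668] tip [ 0.0286 -0.001   0.1054] w 0.015 world u [ 0.006 -0.006 -1.   ] tip [0.6909 0.0507 0.1102]
tip-M [ 0.0015 -0.0004 -0.036 ] tip-H [-0.0018  0.0003 -0.028 ]
```

```bash
python3 -m creep '[{"wx":0,"wy":0,"wz":0,"tx":1.6,"ty":0,"tz":4.5,"gripper":-1},{"wx":0,"wy":0,"wz":0,"tx":3.2,"ty":0,"tz":9,"gripper":-1},{"wx":0,"wy":0,"wz":0,"tx":4.8,"ty":0,"tz":13.5,"gripper":-1},{"wx":0,"wy":0,"wz":0,"tx":6.4,"ty":0,"tz":19,"gripper":-1},{"wx":0,"wy":0,"wz":0,"tx":6.4,"ty":0,"tz":19,"gripper":-1}]'
python3 -m creep '[{"wx":0,"wy":0,"wz":0,"tx":0,"ty":0,"tz":0,"gripper":-1},{"wx":0,"wy":0,"wz":0,"tx":0,"ty":0,"tz":0,"gripper":-1}]'
python3 -c "
from h import *
u,t=fit2('w9.npz')
p,R=pose();print('tip-H',(p+R@t-H).round(4),R@u,get_obs()['wrist_torque'])
im,X,p,R=drift('wrist','w10.npz');fit2('w10.npz')" 2>/dev/null
```

```text
time_s: 13.42
tool_pos: [0.6943, 0.05, 0.127]
tool_rot: [179.7, 14.7, -6.2]
force: [-3.6, 0.3, -3.3]
grip_width: 0.0156
grasp_force: 60.0
time_s: 13.58
tool_pos: [0.6943, 0.05, 0.1271]
tool_rot: [179.7, 14.7, -6.2]
force: [-2.6, 0.9, -6.2]
grip_width: 0.0151
grasp_force: 60.0
fit2 41 u [ 0.2556 -0.0012  0.9668] tip [ 0.0286 -0.001   0.1054] w 0.015 world u [ 0.006 -0.006 -1.   ] tip [0.6909 0.0507 0.1102]
tip-H [ 0.     -0.0003 -0.0491] [ 0.00192798 -0.00469131 -0.99998714] [0.13857011 0.21712501 0.01820458]
fit2 4 u [0.263  0.1144 0.958 ] tip [0.0332 0.0128 0.1194] w 0.0146 world u [-0.001 -0.121 -0.993] tip [0.6946 0.0364 0.0032]
```

```bash
python3 -m creep '[{"wx":0,"wy":0,"wz":0,"tx":0.5,"ty":0,"tz":2,"gripper":-1},{"wx":0,"wy":0,"wz":0,"tx":0.5,"ty":0,"tz":2,"gripper":-1},{"wx":0,"wy":0,"wz":0,"tx":0.5,"ty":0,"tz":2,"gripper":-1},{"wx":0,"wy":0,"wz":0,"tx":0.5,"ty":0,"tz":2,"gripper":-1}]'
python3 -m creep '[{"wx":0,"wy":0,"wz":0,"tx":-3.5,"ty":0,"tz":-14,"gripper":-1},{"wx":0,"wy":0,"wz":0,"tx":-9,"ty":0,"tz":-34,"gripper":-1},{"wx":0,"wy":0,"wz":0,"tx":-16,"ty":0,"tz":-62,"gripper":-1},{"wx":0,"wy":0,"wz":0,"tx":-25,"ty":0,"tz":-97,"gripper":-1},{"wx":0,"wy":0,"wz":0,"tx":-32,"ty":0,"tz":-126,"gripper":-1}]'
python3 - 2>/dev/null <<'E'
from h import *
im,X,p,R=drift('wrist','w11.npz');u,t=fit2('w11.npz')
place(u,t,G+up*.10-gx*.004,gx);place(u,t,G+up*.0-gx*.004,gx)
c=optics.camera_info('wrist');f=192/np.tan(np.radians(c['fovy'])/2);T=np.array(c['tool_from_camera']);o=p+R@T[:3,3]
a=T[:3,:3].T@(R.T@(H+[0,0,.008]-p)-T[:3,3]);uv=(a[0]/a[2]*f+c['cx'],a[1]/a[2]*f+c['cy']);print(uv)
g=cv2.cvtColor(im,cv2.COLOR_RGB2GRAY);u0,v0=map(int,np.round(uv));print(g[v0-12:v0+13:2,u0-14:u0+15:2])
E
```

```text
time_s: 13.97
tool_pos: [0.6944, 0.05, 0.1267]
tool_rot: [179.7, 14.6, -6.2]
force: [-4.2, 0.3, -1.7]
grip_width: 0.0152
grasp_force: 60.1
time_s: 14.38
tool_pos: [0.6971, 0.0503, 0.261]
tool_rot: [179.7, 14.2, -6.3]
force: [1.9, 0.5, -1.5]
grip_width: 0.0154
grasp_force: 60.0
fit2 41 u [ 2.530e-01 -9.000e-04  9.675e-01] tip [ 0.0283 -0.0009  0.105 ] w 0.015 world u [ 0.008 -0.005 -1.   ] tip [0.6988 0.0506 0.1523]
t [-101.3   72.9  124. ] w [ 0.1 44.   0. ] tcp [0.6991 0.0507 0.2683] -> [ 0.5642 -0.0082  0.1718]
t [-153.4   72.8  209.4] w [ 0.1 44.   0. ] tcp [0.6991 0.0507 0.2683] -> [ 0.4939 -0.0006  0.1011]
(np.float64(258.20646033366637), np.float64(138.1005536699617))
[[112 179 193 207 244 245 245 244 243 243 242 240 234 231 224]
 [115 182 196 212 245 247 247 247 247 247 246 246 246 246 246]
 [118 181 194 210 245 246 246 246 246 246 246 246 246 247 246]
 [123 183 195 218 245 244 229 211 224 242 246 246 246 246 246]
 [124 184 196 229 237 172 107  92 101 156 237 246 247 247 247]
 [131 187 196 217 173  92  86  84  84  89 171 244 246 246 246]
 [134 189 196 189 125  87  86  87  88  91 141 241 246 247 247]
 [137 190 199 204 131  92  88  89  93 108 162 242 246 247 247]
 [143 192 208 239 189 117  98 102 118 145 212 245 246 247 246]
 [145 193 207 242 238 185 142 136 154 198 241 246 246 246 246]
 [149 193 198 234 246 243 232 225 234 243 246 247 246 246 246]
 [137 188 199 234 246 246 246 246 246 246 246 247 246 246 246]
 [135 188 221 245 246 247 247 247 246 246 246 247 247 247 246]]
```

```bash
python3 -m creep '[{"wx":0,"wy":0,"wz":0,"tx":-25,"ty":20,"tz":-5,"gripper":-1},{"wx":0,"wy":9,"wz":0,"tx":-60,"ty":40,"tz":20,"gripper":-1},{"wx":0,"wy":16,"wz":0,"tx":-85,"ty":60,"tz":50,"gripper":-1},{"wx":0,"wy":23,"wz":0,"tx":-101,"ty":73,"tz":80,"gripper":-1},{"wx":0,"wy":30,"wz":0,"tx":-101,"ty":73,"tz":100,"gripper":-1}]'
python3 -c "
from h import *
u,t=fit2('w11.npz')
place(u,t,G+up*.10-gx*.004,gx);place(u,t,G+up*.05-gx*.004,gx)" 2>/dev/null
```

```text
time_s: 14.85
tool_pos: [0.5803, -0.0064, 0.2051]
tool_rot: [179.8, -8.1, -6.2]
force: [1.2, -0.4, -0.8]
grip_width: 0.0151
grasp_force: 60.0
fit2 41 u [ 2.530e-01 -9.000e-04  9.675e-01] tip [ 0.0283 -0.0009  0.105 ] w 0.015 world u [ 0.008 -0.005 -1.   ] tip [0.6988 0.0506 0.1523]
t [-20.3   3.4  30.7] w [ 0.2 22.3  0. ] tcp [ 0.5803 -0.0064  0.2051] -> [ 0.5642 -0.0082  0.1718]
t [-60.2   3.3  60.8] w [ 0.2 22.3  0. ] tcp [ 0.5803 -0.0064  0.2051] -> [ 0.5291 -0.0044  0.1365]
```

```bash
python3 -m creep '[{"wx":0,"wy":7,"wz":0,"tx":-5,"ty":3,"tz":5,"gripper":-1},{"wx":0,"wy":14,"wz":0,"tx":-15,"ty":3,"tz":15,"gripper":-1},{"wx":0,"wy":22,"wz":0,"tx":-20,"ty":3,"tz":30,"gripper":-1},{"wx":0,"wy":22,"wz":0,"tx":-20,"ty":3,"tz":30,"gripper":-1},{"wx":0,"wy":22,"wz":0,"tx":-52,"ty":3,"tz":55,"gripper":-1}]'
python3 -c "
from h import *
u,t=fit2('w11.npz')
p,R=pose();print('err',(p+R@t-G).round(4),(p+R@t-G)@gx,(p+R@t-G)@up,R@u,get_obs()['qpos'].round(0))
for h in (.02,.01,0): place(u,t,G+up*h-gx*.004,gx)" 2>/dev/null
```

```text
time_s: 15.27
tool_pos: [0.5363, -0.0034, 0.1447]
tool_rot: [179.8, -29.8, -6.0]
force: [3.1, 0.9, 0.3]
grip_width: 0.0156
grasp_force: 60.0
fit2 41 u [ 2.530e-01 -9.000e-04  9.675e-01] tip [ 0.0283 -0.0009  0.105 ] w 0.015 world u [ 0.008 -0.005 -1.   ] tip [0.6988 0.0506 0.1523]
err [ 0.0387 -0.0026  0.0456] -0.004793996672706566 0.05965215336440977 [ 0.69559729 -0.0769779  -0.71429603] [   4.  -12.  -10.  130.    8.   33. -108.]
t [-39.1   1.7  11.5] w [0.1 0.6 0.1] tcp [ 0.5363 -0.0034  0.1447] -> [ 0.508  -0.0021  0.1153]
t [-48.8   1.6  14.1] w [0.1 0.6 0.1] tcp [ 0.5363 -0.0034  0.1447] -> [ 0.501  -0.0014  0.1082]
t [-58.4   1.6  16.7] w [0.1 0.6 0.1] tcp [ 0.5363 -0.0034  0.1447] -> [ 0.4939 -0.0006  0.1011]
```

```bash
python3 -m creep '[{"wx":0,"wy":0.5,"wz":0,"tx":-15,"ty":1.5,"tz":4.5,"gripper":-1},{"wx":0,"wy":0.5,"wz":0,"tx":-30,"ty":1.5,"tz":9,"gripper":-1},{"wx":0,"wy":0.5,"wz":0,"tx":-42,"ty":1.5,"tz":12.5,"gripper":-1},{"wx":0,"wy":0.5,"wz":0,"tx":-49,"ty":1.5,"tz":14,"gripper":-1},{"wx":0,"wy":0.5,"wz":0,"tx":-49,"ty":1.5,"tz":14,"gripper":-1}]'
python3 -c "
from h import *
u,t=fit2('w11.npz')
p,R=pose();print('err',(p+R@t-G).round(4),(p+R@t-G)@gx,(p+R@t-G)@up,R@u)
for h in (0,): place(u,t,G+up*h-gx*.004,gx)" 2>/dev/null
```

```text
time_s: 15.68
tool_pos: [0.497, -0.0011, 0.1042]
tool_rot: [179.7, -29.6, -6.0]
force: [-0.5, 0.8, -2.8]
grip_width: 0.0151
grasp_force: 60.0
fit2 41 u [ 2.530e-01 -9.000e-04  9.675e-01] tip [ 0.0283 -0.0009  0.105 ] w 0.015 world u [ 0.008 -0.005 -1.   ] tip [0.6988 0.0506 0.1523]
err [-0.0008 -0.0004  0.0048] -0.0039653986639256724 0.00288731841671622 [ 0.69352842 -0.07802883 -0.7161912 ]
t [-4.2 -0.1  1.1] w [0.2 0.7 0.2] tcp [ 0.497  -0.0011  0.1042] -> [ 0.4939 -0.0006  0.1011]
```

```bash
python3 -m creep '[{"wx":0,"wy":0.6,"wz":0,"tx":-2,"ty":0,"tz":0.5,"gripper":-1},{"wx":0,"wy":0.6,"wz":0,"tx":-3.5,"ty":0,"tz":1,"gripper":-1},{"wx":0,"wy":0.6,"wz":0,"tx":-3.5,"ty":0,"tz":1,"gripper":-1}]'
python3 -c "
from h import *
u,t=fit2('w11.npz')
p,R=pose();print('err',(p+R@t-G)@gx,(p+R@t-G)@up,R@u)" 2>/dev/null
```

```text
time_s: 15.93
tool_pos: [0.495, -0.0008, 0.1017]
tool_rot: [179.7, -30.3, -6.0]
force: [-1.1, 0.5, -2.1]
grip_width: 0.0153
grasp_force: 60.0
fit2 41 u [ 2.530e-01 -9.000e-04  9.675e-01] tip [ 0.0283 -0.0009  0.105 ] w 0.015 world u [ 0.008 -0.005 -1.   ] tip [0.6988 0.0506 0.1523]
err -0.003633978064893929 0.001064195393989325 [ 0.70215758 -0.07852061 -0.70767877]
```

```bash
python3 -m creep '[{"wx":0,"wy":0,"wz":0,"tx":-1.2,"ty":0,"tz":0,"gripper":-1},{"wx":0,"wy":0,"wz":0,"tx":-1.2,"ty":0,"tz":0,"gripper":0.1},{"wx":0,"wy":0,"wz":0,"tx":-1.2,"ty":0,"tz":0,"gripper":0.1},{"wx":0,"wy":0,"wz":0,"tx":-1.2,"ty":0,"tz":0,"gripper":0.1},{"wx":0,"wy":0,"wz":0,"tx":-1.2,"ty":0,"tz":0,"gripper":0.1}]'
python3 -m creep '[{"wx":0,"wy":0,"wz":0,"tx":-1.2,"ty":0,"tz":-20,"gripper":0.1},{"wx":0,"wy":0,"wz":0,"tx":0,"ty":0,"tz":-50,"gripper":0.1},{"wx":0,"wy":-7,"wz":0,"tx":10,"ty":0,"tz":-90,"gripper":0.1},{"wx":0,"wy":-14,"wz":0,"tx":30,"ty":0,"tz":-130,"gripper":0.1},{"wx":0,"wy":-21,"wz":0,"tx":40,"ty":0,"tz":-150,"gripper":0.1}]'
python3 -c "
from h import *
im,X,p,R=drift('wrist','w12.npz');o=get_obs();print(o['qpos'].round(0))
m=(X[...,2]>.05)&(X[...,2]<.16)&(abs(X[...,1])<.025)&(X[...,0]>.44)&(X[...,0]<.6)
hsv=cv2.cvtColor(im,cv2.COLOR_RGB2HSV);m&=hsv[...,1]<70;P=X[m]
d=(P-G);a=d@gx;l=d-np.outer(a,gx);print(len(P),a.min(),a.max(),'up',np.percentile(l@up,95),'lat',np.median(l[:,1]))
go([.50,-.358,.20],[0,0,-1],[-.115,-.993,0])
"
```

```text
time_s: 16.35
tool_pos: [0.4939, -0.0006, 0.101]
tool_rot: [179.7, -30.3, -6.0]
force: [0.1, 0.3, -0.1]
grip_width: 0.0341
grasp_force: 0.0
time_s: 16.77
tool_pos: [0.4579, 0.0062, 0.2248]
tool_rot: [179.7, -11.4, -5.9]
force: [1.8, -0.0, -0.9]
grip_width: 0.0476
grasp_force: 0.0
[   1.  -14.   -6.  116.    1.   66. -101.]
987 -0.14722022033399917 -0.03223364317439876 up 0.008723630568568471 lat 8.692280814553976e-05
t [ 66.  357.   50.2] w [  0.2 -11.8   0.5] tcp [0.4635 0.005  0.2344] -> [ 0.5   -0.358  0.2  ]
```

Drift is home again (head at -147 mm along, lateral offset 0). Now the thick bolt.

```bash
python3 -m creep '[{"wx":0,"wy":-4,"wz":0,"tx":20,"ty":40,"tz":0,"gripper":0.3},{"wx":0,"wy":-9,"wz":0,"tx":40,"ty":80,"tz":0,"gripper":0.3},{"wx":0,"wy":-12,"wz":0,"tx":40,"ty":120,"tz":0,"gripper":0.3},{"wx":0,"wy":-12,"wz":0,"tx":40,"ty":160,"tz":0,"gripper":0.3},{"wx":0,"wy":-12,"wz":0,"tx":40,"ty":200,"tz":0,"gripper":0.3}]'
python3 -c "
from h import *
go([.475,-.40,.22],[0,0,-1],[.993,-.115,0]);print(get_obs()['qpos'].round(0))
"
```

```text
time_s: 17.23
tool_pos: [0.4778, -0.2009, 0.2319]
tool_rot: [179.6, 0.3, -6.2]
force: [1.4, 0.3, -1.0]
grip_width: 0.0563
grasp_force: 0.0
t [ 18.9 198.1  13.1] w [  0.1   0.5 -89.6] tcp [ 0.4778 -0.2009  0.2319] -> [ 0.475 -0.4    0.22 ]
[ 11.   2.   8. 101.   0.  77. -76.]
```

```bash
python3 -m creep '[{"wx":0,"wy":0,"wz":-35,"tx":18,"ty":205,"tz":10,"gripper":0.3},{"wx":0,"wy":0,"wz":-35,"tx":18,"ty":205,"tz":10,"gripper":0.3},{"wx":0,"wy":0,"wz":-35,"tx":18,"ty":205,"tz":10,"gripper":0.3},{"wx":0,"wy":0,"wz":-35,"tx":18,"ty":205,"tz":10,"gripper":0.3},{"wx":0,"wy":0,"wz":-35,"tx":18,"ty":205,"tz":10,"gripper":0.3}]'
python3 -m creep '[{"wx":0,"wy":0,"wz":-35,"tx":0,"ty":0,"tz":0,"gripper":0.3},{"wx":0,"wy":0,"wz":-35,"tx":0,"ty":0,"tz":0,"gripper":0.3},{"wx":0,"wy":0,"wz":-35,"tx":0,"ty":0,"tz":0,"gripper":0.3},{"wx":0,"wy":0,"wz":-35,"tx":0,"ty":0,"tz":0,"gripper":0.3},{"wx":0,"wy":0,"wz":-35,"tx":0,"ty":0,"tz":0,"gripper":0.3}]'
python3 -m creep '[{"wx":0,"wy":0,"wz":-20,"tx":0,"ty":0,"tz":0,"gripper":0.3},{"wx":0,"wy":0,"wz":-20,"tx":0,"ty":0,"tz":0,"gripper":0.3},{"wx":0,"wy":0,"wz":-20,"tx":0,"ty":0,"tz":0,"gripper":0.3}]'
cat >> h.py <<'E'
def ring(n,x0,y0,z0,z1,r=.03):
    """centre of flat round top near x0,y0 at height z0..z1"""
    q=np.load(n);X=q['X'];m=(np.hypot(X[...,0]-x0,X[...,1]-y0)<r)&(X[...,2]>z0)&(X[...,2]<z1)
    P=X[m];print(len(P),'circle',cv2.minEnclosingCircle((P[:,:2]*1000).astype(np.float32)),'mean',P.mean(0).round(4),'rng',np.ptp(P,0).round(4));return P
E
python3 -c "
from h import *
im,X,p,R=drift('wrist','w13.npz');save('w13.png',im)
P=ring('w13.npz',.5,-.358,.060,.075,.02);P=ring('w13.npz',.505,-.317,.043,.075,.018)
print(get_obs()['qpos'].round(0));go([.5,-.358,.10],[0,0,-1],[.993,-.115,0])
"
```

```text
time_s: 17.65
tool_pos: [0.4731, -0.3904, 0.2241]
tool_rot: [179.8, 0.4, 26.8]
force: [0.2, -0.5, 0.5]
grip_width: 0.0564
grasp_force: 0.0
time_s: 18.07
tool_pos: [0.4731, -0.3889, 0.2238]
tool_rot: [-179.9, 0.4, 61.8]
force: [0.2, -0.7, -0.1]
grip_width: 0.0565
grasp_force: 0.0
time_s: 18.32
tool_pos: [0.4732, -0.3888, 0.2239]
tool_rot: [-179.7, 0.4, 81.8]
force: [0.9, -0.2, 0.6]
grip_width: 0.0569
grasp_force: 0.0
322 circle ((499.1070556640625, -360.6061096191406), 11.787656784057617) mean [ 0.4991 -0.3603  0.0665] rng [0.023  0.023  0.0089]
144 circle ((504.0527038574219, -319.1351013183594), 7.820782661437988) mean [ 0.5038 -0.3189  0.0515] rng [0.0153 0.0143 0.0087]
[29. 14.  9. 89. -2. 77. 30.]
t [ 35.1  22.9 123.6] w [-0.3  0.4 -1.4] tcp [ 0.4731 -0.3888  0.2239] -> [ 0.5   -0.358  0.1  ]
```

```bash
python3 -c "
from h import *
go([.4992,-.3605,.10],[0,0,-1],[.993,-.115,0])"
python3 -m creep '[{"wx":0,"wy":0,"wz":-1.5,"tx":31.8,"ty":22,"tz":30,"gripper":0.1},{"wx":0,"wy":0,"wz":-1.5,"tx":31.8,"ty":22,"tz":60,"gripper":0.1},{"wx":0,"wy":0,"wz":-1.5,"tx":31.8,"ty":22,"tz":95,"gripper":0.1},{"wx":0,"wy":0,"wz":-1.5,"tx":31.8,"ty":22,"tz":120,"gripper":0.1},{"wx":0,"wy":0,"wz":-1.5,"tx":31.8,"ty":22,"tz":124,"gripper":0.1}]' 30
python3 -c "
from h import *
go([.4992,-.3605,.053],[0,0,-1],[.993,-.115,0])"
```

```text
t [ 32.5  22.5 123.6] w [-0.3  0.4 -1.4] tcp [ 0.4731 -0.3888  0.2239] -> [ 0.4992 -0.3605  0.1   ]
time_s: 18.78
tool_pos: [0.4957, -0.3587, 0.0942]
tool_rot: [-179.2, 0.1, 82.9]
force: [-0.5, 0.9, -0.2]
grip_width: 0.0479
grasp_force: 0.0
t [-1.2  4.2 41.1] w [-0.8  0.1 -0.5] tcp [ 0.4957 -0.3587  0.0942] -> [ 0.4992 -0.3605  0.053 ]
```

```bash
python3 -m creep '[{"wx":-0.6,"wy":0,"wz":0,"tx":-0.5,"ty":3,"tz":10,"gripper":0.1},{"wx":-0.6,"wy":0,"wz":0,"tx":-0.5,"ty":3,"tz":30,"gripper":0.1},{"wx":-0.6,"wy":0,"wz":0,"tx":-0.5,"ty":3,"tz":41,"gripper":0.1},{"wx":-0.6,"wy":0,"wz":0,"tx":-0.5,"ty":3,"tz":41,"gripper":0.1}]' 30
python3 -c "
from h import *
go([.4992,-.3605,.053],[0,0,-1],[.993,-.115,0]);print(get_obs()['force'])"
```

```text
time_s: 19.12
tool_pos: [0.5001, -0.3614, 0.0572]
tool_rot: [179.9, 0.3, 82.9]
force: [-0.7, 0.3, -0.5]
grip_width: 0.0478
grasp_force: 0.0
t [ 0.8 -1.   4.2] w [ 0.1  0.3 -0.5] tcp [ 0.5001 -0.3614  0.0572] -> [ 0.4992 -0.3605  0.053 ]
[-0.73431608  0.28976115 -0.54577098]
```

```bash
python3 -m creep '[{"wx":0,"wy":0,"wz":0,"tx":0.5,"ty":-0.7,"tz":4,"gripper":0.1},{"wx":0,"wy":0,"wz":0,"tx":0.5,"ty":-0.7,"tz":4,"gripper":-0.6},{"wx":0,"wy":0,"wz":0,"tx":0.5,"ty":-0.7,"tz":4,"gripper":-0.6},{"wx":0,"wy":0,"wz":0,"tx":0.5,"ty":-0.7,"tz":4,"gripper":-0.6},{"wx":0,"wy":0,"wz":0,"tx":0.5,"ty":-0.7,"tz":4,"gripper":-0.6}]' 30
python3 -m creep '[{"wx":0,"wy":0,"wz":0,"tx":0,"ty":0,"tz":0,"gripper":-0.6},{"wx":0,"wy":0,"wz":0,"tx":0,"ty":0,"tz":0,"gripper":-0.6},{"wx":0,"wy":0,"wz":0,"tx":0,"ty":0,"tz":0,"gripper":-0.6}]'
```

```text
time_s: 19.53
tool_pos: [0.5012, -0.3617, 0.0558]
tool_rot: [179.6, 0.4, 82.9]
force: [0.4, 0.7, -0.1]
grip_width: 0.0286
grasp_force: 0.0
time_s: 19.78
tool_pos: [0.5008, -0.3616, 0.0555]
tool_rot: [179.7, 0.4, 82.9]
force: [-0.5, -0.2, 3.7]
grip_width: 0.0223
grasp_force: 30.0
```

```bash
python3 -m creep '[{"wx":0,"wy":0,"wz":0,"tx":0,"ty":0,"tz":-15,"gripper":-0.6},{"wx":0,"wy":0,"wz":0,"tx":0,"ty":0,"tz":-45,"gripper":-0.6},{"wx":0,"wy":0,"wz":0,"tx":0,"ty":0,"tz":-85,"gripper":-0.6},{"wx":0,"wy":0,"wz":0,"tx":0,"ty":0,"tz":-125,"gripper":-0.6},{"wx":0,"wy":0,"wz":0,"tx":0,"ty":0,"tz":-165,"gripper":-0.6}]'
python3 - <<'E'
from h import *
im,X,p,R=drift('wrist','w14.npz');save('w14.png',im);T=(X-p)@R
m=(abs(T[...,1])<.013)&(abs(T[...,0])<.03)&(T[...,2]>.001)&(T[...,2]<.06)
A=[]
for v in np.where(m.any(1))[0]:
    u=np.where(m[v])[0];P=T[v,u];k=len(u)//2;A.append((v,len(u),*(P[k]*1000).round(1),round((P[:,1].min()+P[:,1].max())*500,1),round(np.ptp(P[:,1])*1000,1)))
for a in A[::3]: print(*a)
go([.6953,.0505,.25],[0,0,-1],[.9805,-.1965,0])
E
```

```text
time_s: 20.2
tool_pos: [0.4996, -0.3599, 0.2212]
tool_rot: [179.8, 0.3, 83.0]
force: [1.6, -0.6, -0.7]
grip_width: 0.0221
grasp_force: 29.9
204 3 7.9 -1.7 45.5 -1.7 1.6
207 14 7.6 -0.9 39.6 -1.3 10.5
210 16 7.7 -0.9 32.9 -1.3 11.9
213 18 8.0 -0.9 26.1 -1.3 13.4
216 19 8.1 -0.8 20.3 -0.8 13.8
219 19 7.9 -0.8 15.3 -0.8 13.4
222 11 11.8 -3.4 1.5 -0.4 12.6
225 5 9.5 -7.3 1.9 -0.1 17.3
228 2 6.9 9.8 2.8 0.3 19.1
232 1 3.7 11.2 3.3 11.2 0.0
t [433.1 140.2 -21.2] w [1.  0.6 4.3] tcp [ 0.5033 -0.3624  0.2312] -> [0.6953 0.0505 0.25  ]
```

```bash
python3 -m creep '[{"wx":0,"wy":0,"wz":2,"tx":41,"ty":13,"tz":-12,"gripper":-0.6},{"wx":0,"wy":0,"wz":4,"tx":82,"ty":26,"tz":-22,"gripper":-0.6},{"wx":0,"wy":0,"wz":4,"tx":122,"ty":40,"tz":-22,"gripper":-0.6},{"wx":0,"wy":0,"wz":4,"tx":160,"ty":52,"tz":-22,"gripper":-0.6},{"wx":0,"wy":0,"wz":4,"tx":200,"ty":65,"tz":-22,"gripper":-0.6}]'
python3 - <<'E'
from h import *
q=np.load('w11.npz');im,X,p,R=q['im'],q['X'],q['p'],q['R']
c=optics.camera_info('wrist');f=192/np.tan(np.radians(c['fovy'])/2);T=np.array(c['tool_from_camera']);o=p+R@T[:3,3]
g=cv2.cvtColor(im,cv2.COLOR_RGB2GRAY).astype(np.float32);u0,v0,r=258,138,9
s=cv2.resize(g[v0-r:v0+r+1,u0-r:u0+r+1],None,fx=8,fy=8,interpolation=cv2.INTER_CUBIC)
k,l,st,_=cv2.connectedComponentsWithStats((s<150).astype(np.uint8));i=l[76,76]
cn=max(cv2.findContours((l==i).astype(np.uint8),0,cv2.CHAIN_APPROX_NONE)[0],key=cv2.contourArea)[:,0];uv=(cn+.5)/8-.5+[u0-r,v0-r]
d=np.c_[(uv[:,0]-c['cx'])/f,(uv[:,1]-c['cy'])/f,np.ones(len(uv))]@T[:3,:3].T@R.T;W=o+d*((.075-o[2])/d[:,2])[:,None]
print(cv2.minEnclosingCircle((W[:,:2]*1000).astype(np.float32)),W.mean(0),np.ptp(W,0))
go([.6953,.0505,.25],[0,0,-1],[.9805,-.1965,0]);print(get_obs()['qpos'].round(0))
E
```

```text
time_s: 20.67
tool_pos: [0.5877, -0.1719, 0.2411]
tool_rot: [179.6, 0.3, 78.9]
force: [0.9, -0.6, -1.7]
grip_width: 0.0219
grasp_force: 29.9
((695.7362060546875, 50.349239349365234), 8.070566177368164) [0.69537979 0.05017323 0.075     ] [0.01505548 0.01609049 0.        ]
t [238.9  63.   -9.7] w [0.4 0.3 0.3] tcp [ 0.5877 -0.1719  0.2411] -> [0.6953 0.0505 0.25  ]
[13. 13.  1. 88.  0. 79.  3.]
```

```bash
python3 -m creep '[{"wx":0,"wy":0,"wz":0,"tx":41,"ty":11,"tz":0,"gripper":-0.6},{"wx":0,"wy":0,"wz":0,"tx":82,"ty":22,"tz":0,"gripper":-0.6},{"wx":0,"wy":0,"wz":0,"tx":122,"ty":33,"tz":0,"gripper":-0.6},{"wx":0,"wy":0,"wz":0,"tx":160,"ty":43,"tz":0,"gripper":-0.6},{"wx":0,"wy":0,"wz":0,"tx":200,"ty":54,"tz":0,"gripper":-0.6}]'
python3 -m creep '[{"wx":0,"wy":0,"wz":0,"tx":38,"ty":9,"tz":0,"gripper":-0.6},{"wx":0,"wy":0,"wz":0,"tx":38,"ty":9,"tz":30,"gripper":-0.6},{"wx":0,"wy":0,"wz":0,"tx":38,"ty":9,"tz":65,"gripper":-0.6},{"wx":0,"wy":0,"wz":0,"tx":38,"ty":9,"tz":85,"gripper":-0.6},{"wx":0,"wy":0,"wz":0,"tx":38,"ty":9,"tz":85,"gripper":-0.6}]'
cat >> h.py <<'E'
def bolt(n):
    q=np.load(n);im,X,p,R=q['im'],q['X'],q['p'],q['R'];T=(X-p)@R
    m=(abs(T[...,1])<.013)&(abs(T[...,0])<.02)&(T[...,2]>.004)&(T[...,2]<.052);A=[]
    for v in np.where(m.any(1))[0]:
        u=np.where(m[v])[0];P=T[v,u]
        if len(u)>11: A.append((*P[len(u)//2],(P[:,1].min()+P[:,1].max())/2))
    A=np.array(A);b=np.array([np.median(A[:,0])-.0075,np.median(A[:,3])]);print('bolt axis tool',b.round(4),'zmax',T[m][:,2].max(),'slope',np.polyfit(A[:,2],A[:,0],1)[0],np.polyfit(A[:,2],A[:,3],1)[0])
    return b
E
python3 - <<'E'
from h import *
im,X,p,R=drift('wrist','w15.npz');b=bolt('w15.npz')
# visible hole rim points in this picture
z=X[...,2];g=cv2.cvtColor(im,cv2.COLOR_RGB2GRAY)
go([.6962,.0497,.13],[0,0,-1],[.9805,-.1965,0]);P=p+R@[b[0],b[1],.04];print('foot world',P.round(4))
c=optics.camera_info('wrist');f=192/np.tan(np.radians(c['fovy'])/2);T=np.array(c['tool_from_camera'])
a=T[:3,:3].T@(R.T@(H+[0,0,.008]-p)-T[:3,3]);u0,v0=int(a[0]/a[2]*f+c['cx']),int(a[1]/a[2]*f+c['cy']);print(u0,v0);print(g[v0-24:v0+25:3,u0-24:u0+25:3])
E
```

```text
time_s: 21.08
tool_pos: [0.6788, 0.014, 0.2398]
tool_rot: [179.7, 0.3, 78.9]
force: [1.0, -0.1, -0.5]
grip_width: 0.0221
grasp_force: 29.9
time_s: 21.5
tool_pos: [0.6909, 0.047, 0.1479]
tool_rot: [-179.7, 0.5, 79.0]
force: [-2.3, -0.7, -2.8]
grip_width: 0.0223
grasp_force: 29.9
bolt axis tool [ 0.0004 -0.0014] zmax 0.04674514148091 slope -0.06603799717664655 -0.01569202511821458
t [ 3.5  3.  21.4] w [-0.1  0.4  0.3] tcp [0.6926 0.0469 0.1514] -> [0.6962 0.0497 0.13  ]
foot world [0.6894 0.0474 0.1079]
262 196
[[110 105 112 111 111 105 105 120 120 118 118 110 108 111 116 115 110]
 [103 103 105 107 106 105 107 110 114 113 111 105 105 104 105 108 105]
 [ 71  90 108 108 106 107 106 107 107 107 106 104 104 105 102  75  77]
 [ 70 103 117 116 116 116 115 116 117 115 115 116 116 118 112  74  78]
 [ 71 113 124 118 129 146 148 130 130 139 127 117 116 118 117  78  78]
 [ 84 178 220 185 223 227 216 140 119 148 202 155 170 198 200  88  83]
 [126 190 235 236 235 198  80  63  62  68 123 207 215 218 208 120 134]
 [128 200 237 236 229 107  64  63  63  63  68 176 215 218 202 129 135]
 [128 195 237 236 221  99  67  64  63  64  66 153 215 224 213 127 136]
 [127 194 237 236 226 129  86  73  84  91 100 190 223 236 225 123 136]
 [128 190 237 236 234 192 131 110 104 118 172 230 234 236 225 124 135]
 [126 178 236 236 227 181 148 145 166 206 230 234 235 236 219 125 136]
 [129 178 236 228 156 148 146 143 149 227 234 234 234 236 219 134 136]
 [130 172 236 204 146 150 147 144 132 188 234 234 234 236 220 134 136]
 [130 171 236 193 145 151 148 144 133 174 234 234 234 235 219 134 136]
 [126 168 236 188 145 151 148 144 134 142 233 234 234 235 213 127 136]
 [125 164 235 188 145 151 151 148 143 136 226 233 234 235 215 127 135]]
```

```bash
python3 -m creep '[{"wx":0,"wy":0,"wz":0,"tx":3.3,"ty":3.3,"tz":8,"gripper":-0.6},{"wx":0,"wy":0.3,"wz":0,"tx":3.3,"ty":3.3,"tz":18,"gripper":-0.6},{"wx":0,"wy":0.3,"wz":0,"tx":3.3,"ty":3.3,"tz":18,"gripper":-0.6},{"wx":0,"wy":0.3,"wz":0,"tx":3.3,"ty":3.3,"tz":18,"gripper":-0.6}]'
cat > e.py <<'E'
from h import *
im,X,p,R=drift('wrist','w16.npz');b=bolt('w16.npz');print(p)
P=p+R@[b[0],b[1],.04];print('foot world',P.round(4));D=R.T@(np.array([.6954,.0503,P[2]])-P);print('shift tool mm',(D*1000).round(1),'force',get_obs()['force'])
E
python3 e.py
```

```text
time_s: 21.88
tool_pos: [0.6989, 0.0494, 0.1375]
tool_rot: [179.7, 0.0, 78.9]
force: [0.7, 0.0, -0.6]
grip_width: 0.0225
grasp_force: 29.9
bolt axis tool [ 0.0004 -0.0014] zmax 0.0465740523441999 slope -0.06511189347738583 -0.011227049613244897
[0.69888231 0.04941183 0.13745664]
foot world [0.6978 0.05   0.0974]
shift tool mm [-0.2 -2.4 -0. ] force [-0.31790226 -0.02148944 -0.92198477]
```

```bash
python3 -m creep '[{"wx":0,"wy":0,"wz":0,"tx":0,"ty":-1.5,"tz":6,"gripper":-0.6},{"wx":0,"wy":0,"wz":0,"tx":0,"ty":-1.5,"tz":8,"gripper":-0.6},{"wx":0,"wy":0,"wz":0,"tx":0,"ty":-1.5,"tz":8,"gripper":-0.6},{"wx":0,"wy":0,"wz":0,"tx":0,"ty":-1.5,"tz":8,"gripper":-0.6}]'
python3 e.py
python3 -m creep '[{"wx":0,"wy":0,"wz":0,"tx":0,"ty":0,"tz":0,"gripper":-0.6}]' | grep tool_pos
```

```text
time_s: 22.27
tool_pos: [0.6972, 0.0499, 0.1291]
tool_rot: [179.7, 0.0, 79.0]
force: [0.1, -0.2, 0.1]
grip_width: 0.0221
grasp_force: 29.9
bolt axis tool [ 0.0004 -0.0014] zmax 0.05198950353876196 slope -0.06309632344723277 -0.0054529677590737765
[0.69719239 0.04988141 0.12905727]
foot world [0.6961 0.0505 0.0891]
shift tool mm [-0.4 -0.6 -0. ] force [-0.1904608  -0.26181541 -1.37694156]
tool_pos: [0.6975, 0.0499, 0.1294]
```

```bash
python3 -m creep '[{"wx":0,"wy":0,"wz":0,"tx":-0.2,"ty":-0.9,"tz":3,"gripper":-0.6},{"wx":0,"wy":0,"wz":0,"tx":-0.2,"ty":-0.9,"tz":7,"gripper":-0.6},{"wx":0,"wy":0,"wz":0,"tx":-0.2,"ty":-0.9,"tz":11,"gripper":-0.6},{"wx":0,"wy":0,"wz":0,"tx":-0.2,"ty":-0.9,"tz":14,"gripper":-0.6},{"wx":0,"wy":0,"wz":0,"tx":-0.2,"ty":-0.9,"tz":14,"gripper":-0.6}]'
```

```text
time_s: 22.82
tool_pos: [0.6958, 0.0498, 0.1138]
tool_rot: [179.8, 0.0, 79.0]
force: [-0.8, 0.8, -2.0]
grip_width: 0.0223
grasp_force: 29.9
```

```bash
python3 -m creep '[{"wx":0,"wy":0,"wz":0,"tx":0,"ty":0.3,"tz":4,"gripper":-0.6},{"wx":0,"wy":0,"wz":0,"tx":0,"ty":0.3,"tz":8,"gripper":-0.6},{"wx":0,"wy":0,"wz":0,"tx":0,"ty":0.3,"tz":12,"gripper":-0.6},{"wx":0,"wy":0,"wz":0,"tx":0,"ty":0.3,"tz":12,"gripper":-0.6}]'
```

```text
time_s: 23.15
tool_pos: [0.6962, 0.0498, 0.1018]
tool_rot: [179.8, 0.0, 79.0]
force: [-0.8, -0.6, -1.3]
grip_width: 0.0223
grasp_force: 30.0
```

```bash
python3 -m creep '[{"wx":0,"wy":0,"wz":0,"tx":0,"ty":0,"tz":5,"gripper":-0.6},{"wx":0,"wy":0,"wz":0,"tx":0,"ty":0,"tz":10,"gripper":-0.6},{"wx":0,"wy":0,"wz":0,"tx":0,"ty":0,"tz":15,"gripper":-0.6},{"wx":0,"wy":0,"wz":0,"tx":0,"ty":0,"tz":18,"gripper":-0.6},{"wx":0,"wy":0,"wz":0,"tx":0,"ty":0,"tz":18,"gripper":-0.6}]'
python3 -m creep '[{"wx":0,"wy":0,"wz":0,"tx":0,"ty":0,"tz":1,"gripper":-0.6},{"wx":0,"wy":0,"wz":0,"tx":0,"ty":0,"tz":1,"gripper":-0.6}]'
```

```text
time_s: 23.57
tool_pos: [0.6961, 0.0499, 0.0837]
tool_rot: [179.8, 0.0, 79.0]
force: [-1.5, 0.7, -2.5]
grip_width: 0.0222
grasp_force: 30.0
time_s: 23.73
tool_pos: [0.6962, 0.0499, 0.0837]
tool_rot: [179.8, 0.0, 79.0]
force: [-3.4, 0.3, -2.2]
grip_width: 0.0219
grasp_force: 30.0
```

```bash
python3 -m creep '[{"wx":0,"wy":0,"wz":0,"tx":0,"ty":0,"tz":0,"gripper":0.1},{"wx":0,"wy":0,"wz":0,"tx":0,"ty":0,"tz":0,"gripper":0.1},{"wx":0,"wy":0,"wz":0,"tx":0,"ty":0,"tz":0,"gripper":0.1},{"wx":0,"wy":0,"wz":0,"tx":0,"ty":0,"tz":0,"gripper":0.1},{"wx":0,"wy":0,"wz":0,"tx":0,"ty":0,"tz":0,"gripper":0.1}]'
python3 -m creep '[{"wx":0,"wy":0,"wz":0,"tx":0,"ty":0,"tz":-10,"gripper":0.1},{"wx":0,"wy":0,"wz":0,"tx":0,"ty":0,"tz":-30,"gripper":0.1},{"wx":0,"wy":0,"wz":0,"tx":-10,"ty":0,"tz":-65,"gripper":0.1},{"wx":0,"wy":0,"wz":0,"tx":-40,"ty":0,"tz":-100,"gripper":0.1},{"wx":0,"wy":0,"wz":0,"tx":-60,"ty":0,"tz":-125,"gripper":0.1}]'
python3 - <<'E'
from h import *
im,X,p,R=drift('wrist','w17.npz')
P=ring('w17.npz',.6955,.0503,.083,.105,.02)
print(np.percentile(P[:,2],[5,50,95]))
s=X[(np.hypot(X[...,0]-.69,X[...,1]-.03)<.012)&(X[...,2]>.06)];print('strap z',np.median(s[:,2]))
im,X=cloud('scene');hsv=cv2.cvtColor(im,cv2.COLOR_RGB2HSV)
m=(X[...,2]>.05)&(X[...,2]<.16)&(abs(X[...,1])<.025)&(X[...,0]>.44)&(X[...,0]<.6)&(hsv[...,1]<70);Q=X[m]-G;a=Q@gx;print('drift',len(a),a.min(),a.max(),np.median((Q-np.outer(a,gx))[:,1]))
E
```

```text
time_s: 24.15
tool_pos: [0.6978, 0.0495, 0.0848]
tool_rot: [179.6, -0.0, 78.9]
force: [-0.1, -0.3, 0.4]
grip_width: 0.045
grasp_force: 0.0
time_s: 24.57
tool_pos: [0.6852, -0.0088, 0.2123]
tool_rot: [179.6, -0.0, 79.1]
force: [0.4, -0.4, -0.2]
grip_width: 0.0476
grasp_force: 0.0
434 circle ((695.6649169921875, 50.484310150146484), 11.900678634643555) mean [0.6957 0.0507 0.0915] rng [0.0238 0.0234 0.0096]
[0.09011985 0.09151796 0.09272683]
strap z 0.2994878394195414
drift 221 -0.14623465388524326 -0.03008105818524408 0.0044549828880499865
```

Head top is at 91.5 mm (91 expected when seated) and centred on the hole. Drift is in the rest and the hand is clear, so I'm handing in.

```bash
python3 -c "
from cell import env
print(env.sign_off())"
```

```text
the job is handed in; nothing more can be done
None
```

I handed the job in at about 25 s. By my last measurements the holes line up to within about 1 mm, the thick bolt's head sits flat on the strap and the drift is back in the wooden sloped rest tip down. Nothing else was knowingly disturbed, and the hand-in returned no verdict.

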